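Build and press a tile sample block

TASK

Build the sample block in the press jig: lay the base bar on the sprung bed between the corner guides, then stack every terracotta strip lying on the bench on it, and last the cap bar with its steel disc upward, all flat and square in the pocket. Then take the pigment jar off its cork coaster and with it press the cap down until the sprung bed is fully down, hold it there for a moment, and set the jar back upright on its coaster, leaving the stack as it is and the tape roll and scraper undisturbed.

Things in the scene. Friction and masses are not known exactly. Their poses are not given: they have to be found in the camera images.
- press_jig: fixed press jig: steel base 204 x 110 x 18 mm (x, y, z) with four L-shaped aluminium corner guides round a pocket 155 mm long (its x) by 51 mm wide (its y), open above and in the middle of its sides (115 mm free between the guides along x, 19 mm along y). Guides stand straight to 145 mm above the bench, then flare out to 156 mm high, 182 x 80 mm outside. Origin: centre of its underside; z up
- bed_top (a point): centre of the top face of the jig's sprung steel bed (148 x 44 mm), on which the stack stands; 46 mm above the bench when the bed is up; axes as the jig's
- bed (a joint): how far the sprung bed is pressed down, m: 0 up, 0.012 fully down on its stop. The spring is preloaded (10 N at 0, 18 N at 12 mm), so it carries the whole stack without sinking; with the stack on it 8 to 16 N more presses it home. It springs up when let go
- base_bar: wooden base bar, plain, 150 x 46 x 32 mm (its x, y, z; the thickest bar), about 0.18 kg, with two dark plugs near the ends of its top, which may be ignored; origin at the centre of its underside. Either end may point either way
- strip_1: terracotta strip, one of two to four alike (absent ones read None throughout), 150 x 46 x 14 mm (its x, y, z), about 0.07 kg; origin at the centre of its underside. Either end may point either way; strips go in any order
- strip_2: terracotta strip, one of two to four alike (absent ones read None throughout), 150 x 46 x 14 mm (its x, y, z), about 0.07 kg; origin at the centre of its underside. Either end may point either way; strips go in any order
- strip_3: terracotta strip, one of two to four alike (absent ones read None throughout), 150 x 46 x 14 mm (its x, y, z), about 0.07 kg; origin at the centre of its underside. Either end may point either way; strips go in any order
- strip_4: terracotta strip, one of two to four alike (absent ones read None throughout), 150 x 46 x 14 mm (its x, y, z), about 0.07 kg; origin at the centre of its underside. Either end may point either way; strips go in any order
- cap_bar: wooden cap bar, 150 x 46 x 18 mm (its x, y, z) with a steel disc, 40 mm across and 5 mm high, at the middle of its top (23 mm in all), about 0.15 kg; lies disc up; origin at the centre of its underside. Either end may point either way
- jar: closed screw-lid pigment jar, round, 60 mm diameter, 62 mm tall, 0.16 kg, dark lid (upper 20 mm or so); origin at the centre of its underside; stands upright on the coaster
- coaster: fixed round cork coaster, 92 mm diameter, 8 mm thick, where the jar stands at first and belongs at the end; origin at the centre of its underside on the bench
- tape_roll: bystander: roll of masking tape lying flat, 98 mm across, 25 mm high, origin under its centre
- scraper: bystander: steel scraper with wooden handle lying flat on the right, 170 x 70 x 17 mm, origin under its centre
Mind the look-alikes: they are no part of the job. Leave any red, turquoise or yellow look-alike of the jar alone.

How it is judged:
By the outcome, as a careful person would: the job done as asked, in the order asked, and still so for the second after the job is handed in, with the robot touching nothing.
Of strip_1, strip_2, strip_3, strip_4 only 2 to 4 are there at a start; the rules pass over those that are not, and their reading is None.
At some moment in a run one of base_bar, cap_bar, strip_1, strip_2, strip_3, strip_4 may be knocked a few centimetres aside while the robot is not near it.
Once in a run the grip may slacken for a moment while it holds something.
It also fails if it takes over 210 s, if anything falls off the work surface, if the arm or the gripper's body presses on something with over 40 N, if the wrist force passes 120 N, or if a joint passes its speed limit or range.

ROBOT

A 6-joint arm with a two-finger parallel gripper is mounted at the origin on a cart in front of the work surface, level with it; the furniture and walls round the work are solid. World frame = base frame: x ahead of the robot, y to its left, z up, the work surface at z = 0. Lengths are in m, angles in rad, forces in N, time in s.
With the tool pointing down it reaches from about 0.375 to 0.975 m from the base axis. Payload 3.8 kg.
Tool frame: the origin (TCP) lies at the very end of the fingers, on their centre line; the grasp point (between the pads) lies 19 mm behind it; z points along the fingers, y is the line along which they close (so a half turn about z gives the same grasp; the last joint's range is limited). The gripper opens to 85 mm and grips with 20 to 120 N. Pads are 22 mm wide; open, the fingers measure 114 mm over their backs; the gripper's body (76 mm by 85 mm) begins 54 mm behind the grasp point. The pads swing forward as they close: fully open they stand 13 mm farther back than shut.
Start: joints at [1.195, 0.264, 1.604, -0, 1.274, -0.037], TCP at [0.224, 0.637, 0.231] pointing down, gripper open.
Joint ranges: [-2.63, 2.63], [-0.94, 2.18], [0.31, 2.57], [-1.31, 4.45], [0, 2.66], [-2.55, 2.55]. Speed limits (rad/s): [2.57, 2.57, 3.14, 3.14, 3.14, 3.14].

INTERFACE

Orientations are given as a rotation vector (axis times angle).
In Python, from workcell import read_state, read_camera, calibration, finish_job gives the robot as it stands.
- The arm moves only by the tool step_arm, never from a script. Its argument "commands" is a list of rows, each an object of numbers: "fingers": the gripper's target within -1 to 1 (shut at 1, half-way at 0, fully open at -1); "dx", "dy", "dz": the shift along the tool's x, y, z in m; "roll": the turn about the tool's z in degrees. In form: [{"fingers": .., "dx": .., "dy": .., "dz": .., "roll": ..}, ...]. A call has 1 to 8 rows; each row is the pose to reach, as a shift and turn from the pose commanded when the call began, along the tool's axes at that moment; what a row does not reach only later rows make up. A row lasts 1/8 s, in which the tool goes at most 62.5 mm and 10.7 degrees, less where a joint would pass 70% of its speed; a pose out of reach is approached as far as the arm can. A call with a gripper value outside its range is refused whole. The fingers move at their own pace and stop on an object; "squeeze" is the grip in N (left out, the last holds). Time passes only in rows, so rows that repeat a pose let the fingers close. It gives the time, the measured TCP pose, the force, the opening and the grip force at its end, in the units of the state.
- read_state(): the state, without advancing time (a new reading comes with each control period).
- read_camera(name): name is "side" or "top"; returns (picture, depth): 400x640x3 uint8, blue, green, red; 400x640 float32, m along the optical axis (not along the pixel's ray), 0 where there is no reading.
- calibration(name): a dict with "intrinsics" (3x3 intrinsics, pixels), "k1" (the pictures are not rectified: a ray, as slopes to the right and down, at radius r is drawn at 1 + k1 r^2 times it, then the intrinsics apply), "world_to_cam" (4x4, takes a point from world to camera coordinates). Camera axes: x right, y up, looking along -z (the intrinsics and any distortion apply to the point x, -y, -z); pixel columns grow to the right and rows downward; lengths in m; the calibration is good to about 2 mm. A picture is of the moment at which its call begins. calibration takes no time and is no camera call.
- finish_job(): hands the job in; it is judged then, once.
The state is a dict: "time": time; "q": joint angles; "joint_vel": joint speeds; "joint_torque": joint torques, N m; "tool_pos": TCP position; "tcp_rot": TCP orientation; "wrist_force": force on the tool from outside, world axes, zero at the start; "torque": the same for the moment, N m; "width": opening from 0.0 (shut) to 1.0 (fully open); "grip_force": force on a finger pad.
Only numpy, scipy, OpenCV 4.12 (cv2) and the standard library are available. Lean on these libraries where they do the work, as an engineer would, in place of code of your own. Each camera call takes 0.05 s, during which the arm holds its last target. There are 200 camera calls.

## Working session

There is one attempt and no reset: what is moved stays moved. The work goes in short steps, Python scripts to look and compute and a tool call to move; the robot and the scene stay as the last step left them, time stands still between calls to the robot, and variables do not carry over. Pictures are saved under pics/ and viewed, at most 14 in all, crops included, and the job is handed in when it is done.

Besides the shell and the picture viewer there is one more tool, called as name([rows], argument=value, ...), one row to a line, values as JSON. step_arm: Moves the arm, as the interface text tells. Its arguments: {"type":"object","properties":{"commands":{"type":"array","items":{"type":"object","properties":{"fingers":{"type":"number"},"dx":{"type":"number"},"dy":{"type":"number"},"dz":{"type":"number"},"roll":{"type":"number"}}}},"squeeze":{"type":"number"}},"required":["commands"]}

```bash
mkdir -p pics; ls; cat > h.py <<'E'
import numpy as np, cv2
from workcell import read_state, read_camera, calibration, finish_job
def cal(n):
    c=calibration(n); return np.array(c["intrinsics"]),c["k1"],np.array(c["world_to_cam"])
def rays(n,uv):
    K,k,W=cal(n); uv=np.atleast_2d(np.float64(uv))
    s=cv2.undistortPoints(uv.reshape(-1,1,2),K,np.array([k,0,0,0,0.])).reshape(-1,2)
    d=np.c_[s[:,0],-s[:,1],-np.ones(len(s))]
    R=W[:3,:3]; return -R.T@W[:3,3], d@R   # unit depth rays
def onplane(n,uv,z):
    o,d=rays(n,uv); return o+d*((z-o[2])/d[:,2])[:,None]
def cloud(n,depth):
    v,u=np.mgrid[0:400,0:640]; o,d=rays(n,np.c_[u.ravel(),v.ravel()])
    return (o+d*depth.reshape(-1,1)).reshape(400,640,3)
def snap(n,f=None):
    p,d=read_camera(n)
    if f: cv2.imwrite("pics/"+f,p)
    return p,d
def st():
    s=read_state(); print({k:np.round(s[k],3).tolist() for k in("time","q","tool_pos","tcp_rot","wrist_force","width","grip_force")}); return s
E
python3 - <<'E'
from h import *
st()
for n in("top","side"):
    p,d=snap(n,n+"0.png"); np.savez(n+"0.npz",p=p,d=d); K,k,W=cal(n); print(n,K.round(1).tolist(),k,(-W[:3,:3].T@W[:3,3]).round(3),W[:3,:3].round(2).tolist(),(d>0).mean())
E
```

```text
pics
{'time': 0.0, 'q': [1.195, 0.265, 1.605, -0.0, 1.274, -0.037], 'tool_pos': [0.224, 0.636, 0.23], 'tcp_rot': [-0.529, -3.096, 0.004], 'wrist_force': [-0.154, 0.449, 0.003], 'width': 1.003, 'grip_force': 0.0}
top [[429.4, 0.0, 320.3], [0.0, 429.4, 198.8], [0.0, 0.0, 1.0]] -0.006542544653132835 [ 0.374 -0.012  1.464] [[0.02, -1.0, -0.01], [1.0, 0.02, 0.09], [-0.09, -0.01, 1.0]] 0.9958359375
side [[445.1, 0.0, 323.6], [0.0, 445.1, 201.8], [0.0, 0.0, 1.0]] 0.020126343717831136 [-0.008 -1.566  0.869] [[0.95, -0.3, 0.0], [0.13, 0.42, 0.9], [-0.27, -0.86, 0.44]] 0.858859375
```

View pics/top0.png

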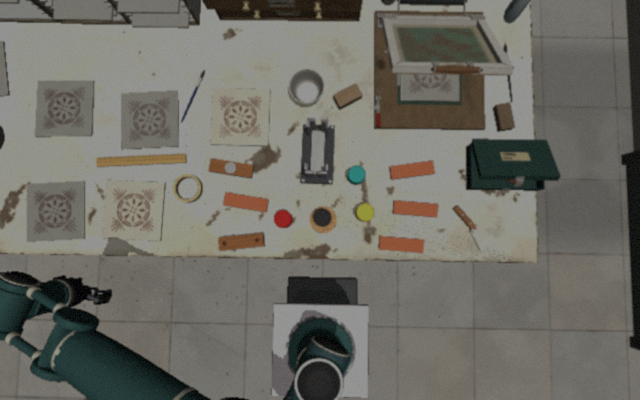

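View pics/side0.png

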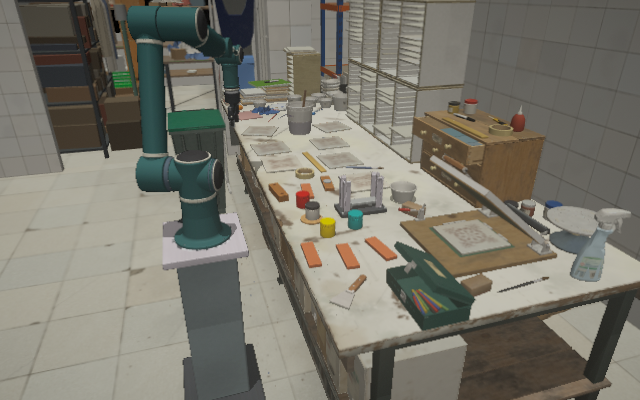

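Top view: the base bar with its two plugs is at (241,241) and the cap with its disc at (231,168). There are four terracotta strips, at (246,201), (412,169), (415,208) and (401,243). The jig is at (318,152), with its long axis along world x. The dark-lidded jar on the coaster is at (321,219). Jar look-alikes are red (283,218), turquoise (356,174) and yellow (365,211). The tape is at (188,187) and the scraper at (465,222).

```bash
cat >> h.py <<'E'
def bars(p,zs=None):
    hsv=cv2.cvtColor(p,cv2.COLOR_BGR2HSV); h,s,v=cv2.split(hsv)
    m=(((h<16)|(h>176))&(s>110)&(v>90)).astype(np.uint8)
    m=cv2.morphologyEx(m,cv2.MORPH_CLOSE,np.ones((5,5)))
    out=[]
    for c in cv2.findContours(m,cv2.RETR_EXTERNAL,cv2.CHAIN_APPROX_NONE)[0]:
        (x,y),(w,l),a=cv2.minAreaRect(c)
        if not(300<cv2.contourArea(c)<1200 and max(w,l)>35): continue
        mm=np.zeros_like(m); cv2.drawContours(mm,[c],-1,1,-1)
        uv=np.argwhere(mm)[:,::-1]; 
        for z in (zs or [0.014]):
            q=onplane("top",uv,z)[:,:2]; mu=q.mean(0); e,V=np.linalg.eigh(np.cov((q-mu).T)); ax=V[:,1]
            L=np.sqrt(12*e)*1000
            out.append((uv.mean(0).round(1),np.median(hsv[mm>0],0),z,mu,np.degrees(np.arctan2(ax[1],ax[0]))%180,L[::-1]))
    return out
def pb(p,zs=None):
    for o in bars(p,zs): print(o[0],o[1],o[2],"xy",o[3].round(4),"yaw %.1f"%o[4],"LW",o[5].round(0))
E
python3 - <<'E'
from h import *
f=np.load("top0.npz"); p,d=f["p"],f["d"]
pb(p,[.014,.018,.032])
C=cloud("top",d); print("bench z",np.median(C[100:240,200:450,2]))
J=C[110:195,290:345].reshape(-1,3)
for a,b in((.135,.17),(.035,.06),(.012,.03)):
    q=J[(J[:,2]>a)&(J[:,2]<b)]; print(a,len(q),q.min(0).round(4),q.max(0).round(4),np.median(q,0).round(4))
a=cv2.resize(p[110:260,210:440],None,fx=3.4,fy=3.4,interpolation=cv2.INTER_CUBIC); cv2.imwrite("pics/crop1.png",a)
v=cv2.cvtColor(p,cv2.COLOR_BGR2GRAY)
a=cv2.resize(p[112:192,292:344],None,fx=7,fy=7,interpolation=cv2.INTER_CUBIC); cv2.imwrite("pics/jig.png",a)
E
```

```text
[400.8 244. ] [  9. 153. 142.] 0.014 xy [ 0.3567 -0.2671] yaw 86.4 LW [146.  43.]
[400.8 244. ] [  9. 153. 142.] 0.018 xy [ 0.3567 -0.2663] yaw 86.4 LW [146.  43.]
[400.8 244. ] [  9. 153. 142.] 0.032 xy [ 0.3569 -0.2639] yaw 86.4 LW [144.  42.]
[240.6 241.3] [ 13. 151. 114.] 0.014 xy [0.3568 0.2711] yaw 96.8 LW [149.  42.]
[240.6 241.3] [ 13. 151. 114.] 0.018 xy [0.3568 0.2704] yaw 96.8 LW [149.  42.]
[240.6 241.3] [ 13. 151. 114.] 0.032 xy [0.357  0.2676] yaw 96.8 LW [147.  41.]
[415.  208.4] [  9. 153. 142.] 0.014 xy [ 0.4773 -0.315 ] yaw 86.3 LW [147.  43.]
[415.  208.4] [  9. 153. 142.] 0.018 xy [ 0.477  -0.3142] yaw 86.3 LW [147.  43.]
[415.  208.4] [  9. 153. 142.] 0.032 xy [ 0.476  -0.3113] yaw 86.3 LW [145.  42.]
[245.5 201.8] [  9. 153. 142.] 0.014 xy [0.4906 0.2591] yaw 81.3 LW [147.  43.]
[245.5 201.8] [  9. 153. 142.] 0.018 xy [0.4902 0.2584] yaw 81.3 LW [147.  43.]
[245.5 201.8] [  9. 153. 142.] 0.032 xy [0.4891 0.2558] yaw 81.3 LW [145.  42.]
[411.6 169.6] [  9. 153. 142.] 0.014 xy [ 0.6094 -0.3038] yaw 99.0 LW [148.  42.]
[411.6 169.6] [  9. 153. 142.] 0.018 xy [ 0.6088 -0.303 ] yaw 99.0 LW [147.  42.]
[411.6 169.6] [  9. 153. 142.] 0.032 xy [ 0.6065 -0.3002] yaw 99.0 LW [146.  42.]
bench z 0.0016054732445153208
0.135 206 [ 0.5717 -0.0197  0.1359] [0.7498 0.0527 0.1601] [0.7217 0.0076 0.1522]
0.035 581 [ 0.5744 -0.0174  0.0351] [0.7399 0.0501 0.0597] [0.6653 0.0178 0.046 ]
0.012 1030 [ 0.5579 -0.0384  0.0121] [0.7625 0.0731 0.0294] [0.6544 0.0109 0.0184]
```

View pics/crop1.png

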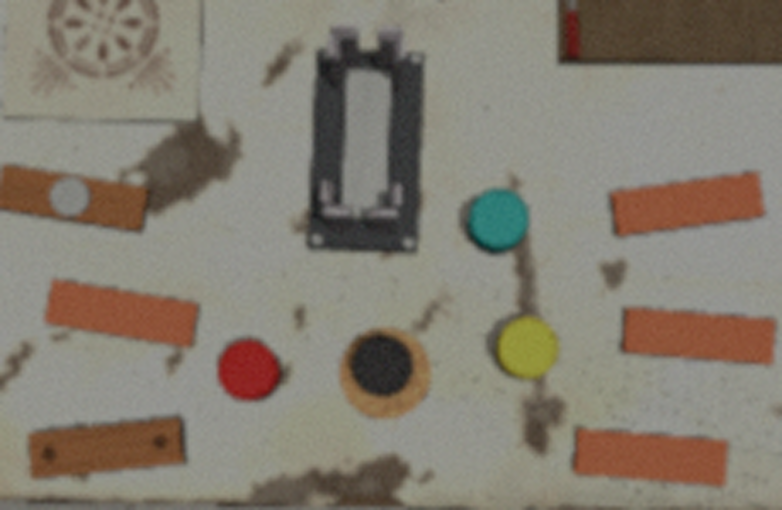

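View pics/jig.png

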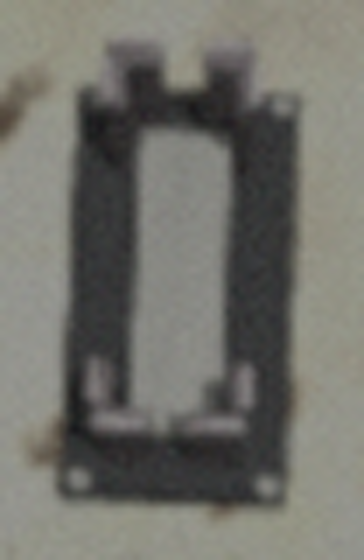

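```bash
python3 - <<'E'
from h import *
f=np.load("top0.npz"); p,d=f["p"],f["d"]
g=cv2.cvtColor(p,cv2.COLOR_BGR2GRAY).astype(float)
ys=range(130,180); 
def sub(line,t=105):
    i=np.where(line<t)[0]; a,b=i[0],i[-1]
    return a-(t-line[a])/(line[a-1]-line[a]+1e-9), b+(t-line[b])/(line[b+1]-line[b]+1e-9)
L=[];R=[]
for r in ys:
    a,b=sub(g[r,296:341]); L.append((296+a,r)); R.append((296+b,r))
E=[]
for n,P in(("L",L),("R",R)):
    q=onplane("top",P,.018); k=np.polyfit(q[:,0],q[:,1],1); res=q[:,1]-np.polyval(k,q[:,0]); ok=abs(res)<.003
    k=np.polyfit(q[ok,0],q[ok,1],1); E.append(k); print(n,"yaw",np.degrees(np.arctan(k[0])),"y at x=.66",np.polyval(k,.66),ok.sum())
B=[];T=[]
for c in range(304,332):
    col=g[112:190,c]; i=np.where(col<105)[0]; b=i[-1]; B.append((c,112+b+(105-col[b])/(col[b+1]-col[b]+1e-9)))
q=onplane("top",B,.018); k=np.polyfit(q[:,1],q[:,0],1); print("bottom yaw",np.degrees(-np.arctan(k[0])),"x at y=.017",np.polyval(k,.017))
# bed edges
Lb=[];Rb=[]
for r in range(133,164):
    row=g[r,305:332]; i=np.where(row>105)[0]; a,b=i[0],i[-1]
    Lb.append((305+a-(row[a]-105)/(row[a]-row[a-1]),r)); Rb.append((305+b+(row[b]-105)/(row[b]-row[b+1]),r))
for P in(Lb,Rb):
    q=onplane("top",P,.046); k=np.polyfit(q[:,0],q[:,1],1); print("bed yaw",np.degrees(np.arctan(k[0])),"y",np.polyval(k,.66))
# coaster / jar
h,s,v=cv2.split(cv2.cvtColor(p,cv2.COLOR_BGR2HSV))
m=((v<75)).astype(np.uint8); m[:205]=0;m[235:]=0;m[:,:305]=0;m[:,340:]=0
c=max(cv2.findContours(m,0,1)[0],key=cv2.contourArea); (x,y),r=cv2.minEnclosingCircle(c); M=cv2.moments(c)
print("jar px",x,y,r,M["m10"]/M["m00"],M["m01"]/M["m00"],onplane("top",(M["m10"]/M["m00"],M["m01"]/M["m00"]),.07))
m=((s>70)&(h>8)&(h<25)&(v>90)).astype(np.uint8); m[:200]=0;m[240:]=0;m[:,:300]=0;m[:,345:]=0
c=max(cv2.findContours(m,0,1)[0],key=cv2.contourArea); (x,y),r=cv2.minEnclosingCircle(c); print("coaster",x,y,r,onplane("top",(x,y),.008))
C=cloud("top",d); z=C[205:235,305:340].reshape(-1,3); z=z[(z[:,2]>.06)&(z[:,2]<.085)]; print("jar depth",z.mean(0),np.ptp(z,axis=0))
# cap
m=((h<16)&(s>90)&(v>60)).astype(np.uint8); m[:150]=0;m[185:]=0;m[:,:203]=0;m[:,262:]=0
for c in cv2.findContours(m,0,1)[0]:
    if cv2.contourArea(c)>100: print("cap",cv2.contourArea(c),cv2.minAreaRect(c))
E
```

```text
L yaw -2.196391592084277 y at x=.66 0.07368788864528789 47
R yaw -0.9810535615881777 y at x=.66 -0.037500567544599336 50
bottom yaw -1.6465935220373533 x at y=.017 0.5553125531193761
bed yaw -1.2640414933497492 y 0.03868852485308781
bed yaw -1.2695882764729476 y -0.0032284974910153225
jar px 321.875 216.5833282470703 9.015233993530273 321.70749814402376 216.85671863400145 [[ 0.44086714 -0.00092777  0.07      ]]
coaster 322.8735046386719 219.33132934570312 13.386136054992676 [[ 0.43551491 -0.00453029  0.008     ]]
jar depth [ 0.44126761 -0.00288588  0.06885083] [0.05906868 0.05560354 0.01851124]
cap 191.0 ((242.87835693359375, 169.729736328125), (20.05667495727539, 12.658721923828125), 9.462322235107422)
cap 173.0 ((218.70269775390625, 165.78378295898438), (18.741485595703125, 12.494322776794434), 9.462321281433105)
```

```bash
cat >> h.py <<'E'
from scipy.spatial.transform import Rotation as Ro
def go(x,y,z,head,s=None,frm=None):
    """head: closing-axis heading deg (mod 180). prints tool-frame shift from the current pose"""
    s=s or read_state(); R=Ro.from_rotvec(s["tcp_rot"]).as_matrix(); p=np.array(s["tool_pos"])
    h0=np.degrees(np.arctan2(R[1,1],R[0,1])); q6=np.degrees(s["q"][5]); q1=np.degrees(s["q"][0]); q1t=np.degrees(np.arctan2(y,x))
    best=min([(abs(q1t-(head+k*180)+(q6-(q1-h0))),head+k*180) for k in(-2,-1,0,1,2)])
    # roll + turns heading down; unwrap using q6
    q6t=q1t-best[1]+(q6-(q1-h0)); dq1=q1t-q1; roll=(q6t-q6)-dq1
    d=R.T@(np.array([x,y,z])-p)
    print("t%.1f head %.1f q6 %.0f->%.0f | dx %.4f dy %.4f dz %.4f roll %.1f dist %.3f tilt %.3f"%(s["time"],h0,q6,q6t,*d,roll,np.linalg.norm(d),R[2,2]))
E
python3 - <<'E'
from h import *
go(.357,.268,.15,6.8); go(.357,.268,.02,6.8)
E
```

```text
t0.1 head 70.6 q6 -2->30 | dx -0.2477 dy -0.3027 dz 0.0807 roll 63.8 dist 0.399 tilt -1.000
t0.1 head 70.6 q6 -2->30 | dx -0.2477 dy -0.3025 dz 0.2107 roll 63.8 dist 0.444 tilt -1.000
```

step_arm([
  {"fingers":-1,"dx":-0.2477,"dy":-0.3027,"dz":0.0807,"roll":63.8},
  {"fingers":-1,"dx":-0.2477,"dy":-0.3027,"dz":0.0807,"roll":63.8},
  {"fingers":-1,"dx":-0.2477,"dy":-0.3027,"dz":0.0807,"roll":63.8},
  {"fingers":-1,"dx":-0.2477,"dy":-0.3027,"dz":0.0807,"roll":63.8},
  {"fingers":-1,"dx":-0.2477,"dy":-0.3027,"dz":0.0807,"roll":63.8},
  {"fingers":-1,"dx":-0.2477,"dy":-0.3027,"dz":0.0807,"roll":63.8},
  {"fingers":-1,"dx":-0.2477,"dy":-0.3027,"dz":0.0807,"roll":63.8},
  {"fingers":-1,"dx":-0.2477,"dy":-0.3027,"dz":0.0807,"roll":63.8},
], squeeze=50)

```text
time: 1.1
tool_pos: [0.3571, 0.2669, 0.1497]
tcp_rot: [-2.09, -2.345, 0.003]
wrist_force: [-0.6, 0.3, -1.1]
width: 1.001
grip_force: 0.0
```

```bash
python3 - <<'E'
from h import *
st(); go(.357,.268,.15,6.8); go(.357,.268,.012,6.8)
E
```

```text
{'time': 1.1, 'q': [0.586, -0.109, 2.161, -0.0, 1.091, 0.471], 'tool_pos': [0.357, 0.267, 0.15], 'tcp_rot': [-2.09, -2.345, 0.003], 'wrist_force': [-0.59, 0.28, -1.091], 'width': 1.001, 'grip_force': 0.0}
t1.1 head 6.6 q6 27->30 | dx 0.0011 dy 0.0001 dz -0.0003 roll -0.2 dist 0.001 tilt -1.000
t1.1 head 6.6 q6 27->30 | dx 0.0012 dy 0.0003 dz 0.1377 roll -0.2 dist 0.138 tilt -1.000
```

step_arm([
  {"fingers":-1,"dx":0.001,"dy":0,"dz":0.06,"roll":0},
  {"fingers":-1,"dx":0.001,"dy":0,"dz":0.11,"roll":0},
  {"fingers":-1,"dx":0.001,"dy":0,"dz":0.143,"roll":0},
  {"fingers":-1,"dx":0.001,"dy":0,"dz":0.143,"roll":0},
  {"fingers":1,"dx":0.001,"dy":0,"dz":0.143,"roll":0},
  {"fingers":1,"dx":0.001,"dy":0,"dz":0.143,"roll":0},
  {"fingers":1,"dx":0.001,"dy":0,"dz":0.143,"roll":0},
  {"fingers":1,"dx":0.001,"dy":0,"dz":0.143,"roll":0},
])

```text
time: 2.1
tool_pos: [0.3587, 0.2711, 0.0096]
tcp_rot: [2.086, 2.349, 0.006]
wrist_force: [-0.7, 0.7, 6.5]
width: 0.527
grip_force: 53.2
```

```bash
python3 - <<'E'
from h import *
st(); go(.357,.267,.24,6.8); go(.659,.0178,.24,88.6)
E
```

```text
{'time': 2.1, 'q': [0.591, 0.099, 2.263, 0.001, 0.775, 0.473], 'tool_pos': [0.359, 0.271, 0.01], 'tcp_rot': [2.086, 2.349, 0.006], 'wrist_force': [-0.729, 0.688, 6.517], 'width': 0.527, 'grip_force': 53.196}
t2.1 head 6.8 q6 27->30 | dx -0.0034 dy -0.0014 dz -0.2304 roll -0.0 dist 0.230 tilt -1.000
t2.1 head 6.8 q6 27->-87 | dx -0.2865 dy 0.2690 dz -0.2301 roll -81.8 dist 0.455 tilt -1.000
```

step_arm([
  {"fingers":1,"dx":0,"dy":0,"dz":-0.06,"roll":0},
  {"fingers":1,"dx":0,"dy":0,"dz":-0.12,"roll":0},
  {"fingers":1,"dx":0,"dy":0,"dz":-0.18,"roll":-8},
  {"fingers":1,"dx":-0.02,"dy":0.02,"dz":-0.23,"roll":-16},
  {"fingers":1,"dx":-0.06,"dy":0.06,"dz":-0.23,"roll":-26},
  {"fingers":1,"dx":-0.1,"dy":0.1,"dz":-0.23,"roll":-36},
  {"fingers":1,"dx":-0.14,"dy":0.13,"dz":-0.23,"roll":-46},
  {"fingers":1,"dx":-0.18,"dy":0.17,"dz":-0.23,"roll":-56},
])

```text
time: 3.1
tool_pos: [0.5479, 0.1097, 0.2381]
tcp_rot: [0.731, 3.055, 0.001]
wrist_force: [-0.2, 0.7, -0.8]
width: 0.525
grip_force: 53.1
```

```bash
python3 - <<'E'
from h import *
st(); go(.659,.0178,.24,88.6)
E
```

```text
{'time': 3.1, 'q': [0.153, 0.04, 1.848, 0.0, 1.254, -0.949], 'tool_pos': [0.548, 0.11, 0.238], 'tcp_rot': [0.731, 3.055, 0.001], 'wrist_force': [-0.232, 0.748, -0.799], 'width': 0.525, 'grip_force': 53.143}
t3.1 head 63.1 q6 -54->-87 | dx -0.1406 dy -0.0317 dz -0.0019 roll -25.5 dist 0.144 tilt -1.000
```

step_arm([
  {"fingers":1,"dx":-0.05,"dy":-0.01,"dz":0,"roll":-9},
  {"fingers":1,"dx":-0.1,"dy":-0.022,"dz":0,"roll":-18},
  {"fingers":1,"dx":-0.1406,"dy":-0.0317,"dz":-0.002,"roll":-25.5},
  {"fingers":1,"dx":-0.1406,"dy":-0.0317,"dz":-0.002,"roll":-25.5},
  {"fingers":1,"dx":-0.1406,"dy":-0.0317,"dz":-0.002,"roll":-25.5},
  {"fingers":1,"dx":-0.1406,"dy":-0.0317,"dz":-0.002,"roll":-25.5},
])

```text
time: 3.85
tool_pos: [0.6569, 0.0196, 0.2396]
tcp_rot: [-0.046, -3.141, -0.0]
wrist_force: [-0.0, 0.7, -2.5]
width: 0.527
grip_force: 53.1
```

```bash
python3 - <<'E'
from h import *
st(); go(.659,.0178,.24,88.6)
p,d=snap("top"); q,e=snap("side"); np.savez("hold.npz",p=p,d=d,q=q,e=e)
a=cv2.resize(p[100:200,270:370],None,fx=4,fy=4,interpolation=cv2.INTER_CUBIC)
b=cv2.resize(q[130:230,310:410],None,fx=4,fy=4,interpolation=cv2.INTER_CUBIC)
cv2.imwrite("pics/hold.png",np.hstack([a,b]))
E
```

```text
{'time': 3.85, 'q': [-0.008, 0.226, 1.635, 0.0, 1.281, -1.55], 'tool_pos': [0.657, 0.02, 0.24], 'tcp_rot': [-0.046, -3.141, -0.0], 'wrist_force': [-0.036, 0.718, -2.512], 'width': 0.527, 'grip_force': 53.13}
t3.9 head 88.3 q6 -89->-87 | dx -0.0022 dy -0.0017 dz -0.0004 roll -0.3 dist 0.003 tilt -1.000
```

View pics/hold.png

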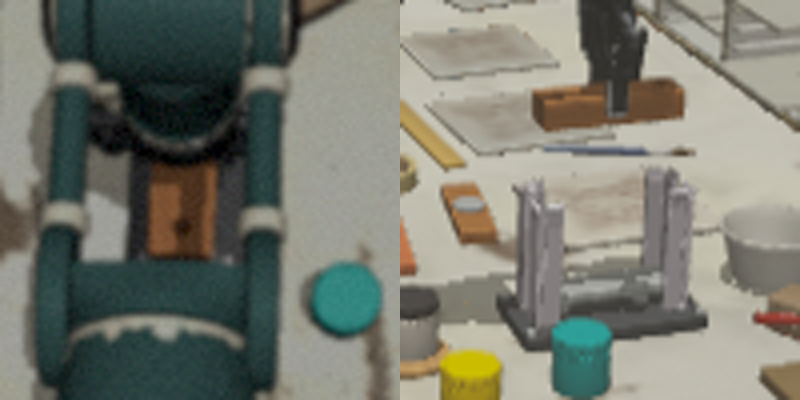

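```bash
python3 - <<'E'
from h import *
for i in range(4):
    s=read_state(); print(np.round(s["tool_pos"],4)); read_camera("top")
S=lambda u,v:(310+(u-400)/4,130+v/4)
def onY(uv,y):
    o,d=rays("side",uv); return o+d*((y-o[1])/d[:,1])[:,None]
for n,uv,y in(("bar left bottom",S(541,130),-.005),("bar right bot",S(683,116),-.005),("bar right top",S(684,82),-.005),("bar left top",S(534,92),-.005),
  ("guideNL topL",S(539,203),-.02),("guideNL bottom L",S(541,328),-.013),("guideNR topR",S(693,185),-.02),("guideNR botR",S(690,308),-.013)):
    print(n,onY(uv,y).round(4))
print("top near end",onplane("top",(270+182/4,100+258/4),.264), onplane("top",(270+182/4,100+258/4),.232))
print("sides",onplane("top",(270+148/4,100+215/4),.264),onplane("top",(270+216/4,100+215/4),.264))
E
```

```text
[0.6571 0.0196 0.2398]
[0.6572 0.0195 0.2399]
[0.6574 0.0195 0.2399]
[0.6575 0.0193 0.2399]
bar left bottom [[ 0.5776 -0.005   0.2334]]
bar right bot [[ 0.7318 -0.005   0.2311]]
bar right top [[ 0.7306 -0.005   0.2678]]
bar left top [[ 0.5693 -0.005   0.2743]]
guideNL topL [[ 0.5718 -0.02    0.1612]]
guideNL bottom L [[ 0.5801 -0.013   0.015 ]]
guideNR topR [[ 0.7409 -0.02    0.1598]]
guideNR botR [[ 0.7502 -0.013   0.013 ]]
top near end [[0.57928366 0.01751688 0.264     ]] [[0.58475822 0.01830064 0.232     ]]
sides [[0.60973126 0.04214923 0.264     ]] [[ 0.61043532 -0.00601527  0.264     ]]
```

step_arm([
  {"fingers":1,"dx":-0.003,"dy":-0.0005,"dz":0.04,"roll":-0.3},
  {"fingers":1,"dx":-0.003,"dy":-0.0005,"dz":0.065,"roll":-0.3},
  {"fingers":1,"dx":-0.003,"dy":-0.0005,"dz":0.08,"roll":-0.3},
  {"fingers":1,"dx":-0.003,"dy":-0.0005,"dz":0.095,"roll":-0.3},
  {"fingers":1,"dx":-0.003,"dy":-0.0005,"dz":0.11,"roll":-0.3},
  {"fingers":1,"dx":-0.003,"dy":-0.0005,"dz":0.13,"roll":-0.3},
  {"fingers":1,"dx":-0.003,"dy":-0.0005,"dz":0.15,"roll":-0.3},
  {"fingers":1,"dx":-0.003,"dy":-0.0005,"dz":0.165,"roll":-0.3},
])

```text
time: 5.15
tool_pos: [0.6607, 0.0181, 0.073]
tcp_rot: [-0.039, -3.141, 0.0]
wrist_force: [-1.6, -0.2, -0.7]
width: 0.53
grip_force: 53.3
```

```bash
python3 - <<'E'
from h import *
st()
E
```

```text
{'time': 5.15, 'q': [-0.01, 0.371, 1.773, -0.0, 0.998, -1.556], 'tool_pos': [0.661, 0.018, 0.073], 'tcp_rot': [-0.039, -3.141, 0.0], 'wrist_force': [-1.574, -0.232, -0.669], 'width': 0.53, 'grip_force': 53.326}
```

step_arm([
  {"fingers":1,"dx":0,"dy":0,"dz":0.01,"roll":0},
  {"fingers":1,"dx":0,"dy":0,"dz":0.018,"roll":0},
  {"fingers":1,"dx":0,"dy":0,"dz":0.018,"roll":0},
  {"fingers":1,"dx":0,"dy":0,"dz":0.018,"roll":0},
])

```text
time: 5.65
tool_pos: [0.6608, 0.0181, 0.0566]
tcp_rot: [-0.039, -3.141, 0.0]
wrist_force: [-1.2, 0.1, -3.3]
width: 0.526
grip_force: 53.0
```

step_arm([
  {"fingers":1,"dx":0,"dy":0,"dz":0.003,"roll":0},
  {"fingers":1,"dx":0,"dy":0,"dz":0.003,"roll":0},
  {"fingers":-0.5,"dx":0,"dy":0,"dz":0.003,"roll":0},
  {"fingers":-1,"dx":0,"dy":0,"dz":0.003,"roll":0},
  {"fingers":-1,"dx":0,"dy":0,"dz":0.0,"roll":0},
  {"fingers":-1,"dx":0,"dy":0,"dz":-0.06,"roll":0},
  {"fingers":-1,"dx":0,"dy":0,"dz":-0.12,"roll":0},
  {"fingers":-1,"dx":0,"dy":0,"dz":-0.18,"roll":0},
])

```text
time: 6.65
tool_pos: [0.661, 0.0181, 0.2386]
tcp_rot: [0.039, 3.141, -0.0]
wrist_force: [0.7, 0.1, 0.5]
width: 0.996
grip_force: 0.0
```

```bash
python3 - <<'E'
from h import *
st(); p,d=snap("top"); pb(p); go(.4906,.2591,.2,171.3); go(.4906,.2591,.1,171.3)
E
```

```text
{'time': 6.65, 'q': [-0.01, 0.233, 1.628, -0.0, 1.279, -1.556], 'tool_pos': [0.661, 0.018, 0.239], 'tcp_rot': [0.039, 3.141, -0.0], 'wrist_force': [0.737, 0.149, 0.509], 'width': 0.996, 'grip_force': 0.0}
[400.7 244.1] [  9. 152. 153.] 0.014 xy [ 0.3566 -0.2669] yaw 86.3 LW [146.  43.]
[415.  208.4] [  9. 152. 153.] 0.014 xy [ 0.4773 -0.3151] yaw 86.5 LW [148.  43.]
[245.4 201.8] [  9. 152. 153.] 0.014 xy [0.4906 0.2593] yaw 81.3 LW [147.  43.]
[411.5 169.6] [  9. 152. 153.] 0.014 xy [ 0.6096 -0.3036] yaw 98.8 LW [147.  42.]
t6.7 head 88.6 q6 -89->37 | dx 0.1817 dy 0.2366 dz 0.0470 roll 97.3 dist 0.302 tilt -1.000
t6.7 head 88.6 q6 -89->37 | dx 0.1833 dy 0.2366 dz 0.1470 roll 97.3 dist 0.333 tilt -1.000
```

step_arm([
  {"fingers":-1,"dx":0.03,"dy":0.04,"dz":0,"roll":10.5},
  {"fingers":-1,"dx":0.07,"dy":0.09,"dz":0,"roll":21},
  {"fingers":-1,"dx":0.1,"dy":0.13,"dz":0.02,"roll":31.5},
  {"fingers":-1,"dx":0.14,"dy":0.18,"dz":0.04,"roll":42},
  {"fingers":-1,"dx":0.165,"dy":0.215,"dz":0.06,"roll":52.5},
  {"fingers":-1,"dx":0.183,"dy":0.238,"dz":0.09,"roll":63},
  {"fingers":-1,"dx":0.183,"dy":0.238,"dz":0.12,"roll":73},
  {"fingers":-1,"dx":0.183,"dy":0.238,"dz":0.147,"roll":83},
])

```text
time: 7.7
tool_pos: [0.4835, 0.2612, 0.0888]
tcp_rot: [2.115, 2.322, 0.001]
wrist_force: [0.4, 0.1, 0.6]
width: 0.999
grip_force: 0.0
```

```bash
python3 - <<'E'
from h import *
go(.4909,.2604,.001,171.3)
E
```

```text
t7.7 head 5.3 q6 20->37 | dx -0.0015 dy 0.0072 dz 0.0878 roll 14.0 dist 0.088 tilt -1.000
```

step_arm([
  {"fingers":-1,"dx":0,"dy":0,"dz":0.02,"roll":10.5},
  {"fingers":-1,"dx":0,"dy":0,"dz":0.04,"roll":14.2},
  {"fingers":-1,"dx":0,"dy":0,"dz":0.04,"roll":14.2},
  {"fingers":-1,"dx":0,"dy":0,"dz":0.04,"roll":14.2},
])

```text
time: 8.2
tool_pos: [0.4844, 0.2608, 0.0503]
tcp_rot: [2.381, 2.05, 0.002]
wrist_force: [-0.6, -0.1, 0.4]
width: 1.004
grip_force: 0.0
```

```bash
python3 - <<'E'
from h import *
go(.4909,.2604,.001,171.3)
E
```

```text
t8.2 head -8.5 q6 34->37 | dx 0.0005 dy 0.0064 dz 0.0493 roll 0.2 dist 0.050 tilt -1.000
```

step_arm([
  {"fingers":-1,"dx":0.0005,"dy":0.005,"dz":0.03,"roll":0.2},
  {"fingers":-1,"dx":0.0005,"dy":0.005,"dz":0.049,"roll":0.2},
  {"fingers":-1,"dx":0.0005,"dy":0.005,"dz":0.049,"roll":0.2},
  {"fingers":-1,"dx":0.0005,"dy":0.005,"dz":0.049,"roll":0.2},
  {"fingers":1,"dx":0.0005,"dy":0.005,"dz":0.049,"roll":0.2},
  {"fingers":1,"dx":0.0005,"dy":0.005,"dz":0.049,"roll":0.2},
  {"fingers":1,"dx":0.0005,"dy":0.005,"dz":0.049,"roll":0.2},
  {"fingers":1,"dx":0.0005,"dy":0.005,"dz":0.049,"roll":0.2},
])

```text
time: 9.2
tool_pos: [0.4897, 0.2607, 0.0016]
tcp_rot: [2.385, 2.044, 0.003]
wrist_force: [-0.8, -0.2, 6.2]
width: 0.524
grip_force: 52.5
```

```bash
python3 - <<'E'
from h import *
st();go(.659,.0178,.24,88.6)
E
```

```text
{'time': 9.2, 'q': [0.444, 0.289, 2.047, 0.0, 0.804, 0.598], 'tool_pos': [0.49, 0.261, 0.002], 'tcp_rot': [2.385, 2.044, 0.003], 'wrist_force': [-0.791, -0.23, 6.186], 'width': 0.524, 'grip_force': 52.51}
t9.2 head -8.8 q6 34->-87 | dx -0.2139 dy 0.2049 dz -0.2383 roll -97.4 dist 0.380 tilt -1.000
```

step_arm([
  {"fingers":1,"dx":0,"dy":0,"dz":-0.06,"roll":0},
  {"fingers":1,"dx":0,"dy":0,"dz":-0.12,"roll":-10},
  {"fingers":1,"dx":-0.02,"dy":0.02,"dz":-0.18,"roll":-20},
  {"fingers":1,"dx":-0.05,"dy":0.05,"dz":-0.198,"roll":-30},
  {"fingers":1,"dx":-0.09,"dy":0.085,"dz":-0.198,"roll":-40},
  {"fingers":1,"dx":-0.13,"dy":0.125,"dz":-0.198,"roll":-50},
  {"fingers":1,"dx":-0.17,"dy":0.163,"dz":-0.198,"roll":-60},
  {"fingers":1,"dx":-0.2,"dy":0.19,"dz":-0.198,"roll":-70},
])

```text
time: 10.2
tool_pos: [0.6465, 0.0314, 0.1979]
tcp_rot: [-0.774, -3.044, 0.001]
wrist_force: [0.3, -0.2, -0.7]
width: 0.521
grip_force: 51.9
```

```bash
python3 - <<'E'
from h import *
go(.659,.0178,.2,88.6)
E
```

```text
t10.2 head 61.5 q6 -61->-87 | dx -0.0174 dy -0.0060 dz -0.0021 roll -27.1 dist 0.019 tilt -1.000
```

step_arm([
  {"fingers":1,"dx":-0.01,"dy":-0.003,"dz":0,"roll":-9},
  {"fingers":1,"dx":-0.0174,"dy":-0.006,"dz":0,"roll":-18},
  {"fingers":1,"dx":-0.0174,"dy":-0.006,"dz":0,"roll":-27.1},
  {"fingers":1,"dx":-0.0174,"dy":-0.006,"dz":0,"roll":-27.1},
  {"fingers":1,"dx":-0.0174,"dy":-0.006,"dz":0,"roll":-27.1},
  {"fingers":1,"dx":-0.0174,"dy":-0.006,"dz":0,"roll":-27.1},
])

```text
time: 10.95
tool_pos: [0.6581, 0.02, 0.1985]
tcp_rot: [-0.049, -3.141, 0.0]
wrist_force: [0.0, 0.8, -1.3]
width: 0.522
grip_force: 51.9
```

```bash
python3 - <<'E'
from h import *
go(.659,.0178,.2,88.6)
p,d=snap("top"); q,e=snap("side"); np.savez("hold2.npz",p=p,d=d,q=q,e=e)
a=cv2.resize(p[100:200,270:370],None,fx=4,fy=4,interpolation=cv2.INTER_CUBIC)
b=cv2.resize(q[130:230,310:410],None,fx=4,fy=4,interpolation=cv2.INTER_CUBIC)
cv2.imwrite("pics/hold2.png",np.hstack([a,b]))
E
```

```text
t10.9 head 88.2 q6 -89->-87 | dx -0.0010 dy -0.0022 dz -0.0015 roll -0.4 dist 0.003 tilt -1.000
```

View pics/hold2.png

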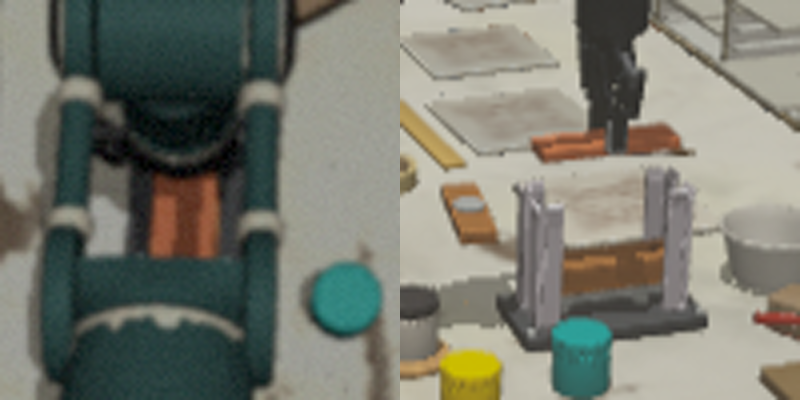

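```bash
cat >> h.py <<'E'
def heldx(q,z0,z1,y=-.005):
    "x range of the near face (plane y) of the orange bar held at heights z0..z1, side camera"
    h,s,v=cv2.split(cv2.cvtColor(q,cv2.COLOR_BGR2HSV)); v_,u_=np.nonzero(((h<16)|(h>176))&(s>90)&(v>50))
    o,d=rays("side",np.c_[u_,v_]); P=o+d*((y-o[1])/d[:,1])[:,None]
    k=(P[:,2]>z0)&(P[:,2]<z1)&(P[:,0]>.52)&(P[:,0]<.80); x=P[k,0]; print("held x",k.sum(),x.min().round(4),x.max().round(4),"mid",((x.min()+x.max())/2).round(4))
E
python3 - <<'E'
from h import *
f=np.load("hold2.npz"); heldx(f["q"],.199,.209); heldx(f["q"],.062,.076); f=np.load("hold.npz"); heldx(f["q"],.235,.26)
E
```

```text
held x 60 0.5772 0.7259 mid 0.6516
held x 75 0.6071 0.7158 mid 0.6614
held x 185 0.5675 0.7282 mid 0.6479
```

step_arm([
  {"fingers":1,"dx":-0.0035,"dy":-0.001,"dz":0.015,"roll":-0.4},
  {"fingers":1,"dx":-0.0035,"dy":-0.001,"dz":0.03,"roll":-0.4},
  {"fingers":1,"dx":-0.0035,"dy":-0.001,"dz":0.043,"roll":-0.4},
  {"fingers":1,"dx":-0.0035,"dy":-0.001,"dz":0.055,"roll":-0.4},
  {"fingers":1,"dx":-0.0035,"dy":-0.001,"dz":0.07,"roll":-0.4},
  {"fingers":1,"dx":-0.0035,"dy":-0.001,"dz":0.09,"roll":-0.4},
  {"fingers":1,"dx":-0.0035,"dy":-0.001,"dz":0.11,"roll":-0.4},
  {"fingers":1,"dx":-0.0035,"dy":-0.001,"dz":0.11,"roll":-0.4},
])

```text
time: 12.05
tool_pos: [0.6594, 0.0188, 0.0853]
tcp_rot: [-0.036, -3.136, -0.0]
wrist_force: [-1.1, -0.5, -1.3]
width: 0.521
grip_force: 51.9
```

step_arm([
  {"fingers":1,"dx":0,"dy":0,"dz":0.004,"roll":0},
  {"fingers":1,"dx":0,"dy":0,"dz":0.006,"roll":0},
  {"fingers":1,"dx":0,"dy":0,"dz":0.006,"roll":0},
  {"fingers":-0.5,"dx":0,"dy":0,"dz":0.006,"roll":0},
  {"fingers":-1,"dx":0,"dy":0,"dz":0.006,"roll":0},
  {"fingers":-1,"dx":0,"dy":0,"dz":-0.01,"roll":0},
  {"fingers":-1,"dx":0,"dy":0,"dz":-0.07,"roll":0},
  {"fingers":-1,"dx":0,"dy":0,"dz":-0.115,"roll":0},
])

```text
time: 13.05
tool_pos: [0.6625, 0.0187, 0.2072]
tcp_rot: [0.036, 3.139, -0.0]
wrist_force: [0.8, -0.2, 0.7]
width: 1.002
grip_force: 0.0
```

```bash
python3 - <<'E'
from h import *
s=st(); p,d=snap("top"); pb(p,[.007])
for b in bars(p,[.007]):
    print(b[3]); go(*b[3],.1,b[4]+90,s)
q,e=snap("side"); cv2.imwrite("pics/s1.png",cv2.resize(q[150:230,310:410],None,fx=5,fy=5,interpolation=cv2.INTER_CUBIC))
E
```

```text
{'time': 13.05, 'q': [-0.009, 0.254, 1.661, -0.0, 1.224, -1.557], 'tool_pos': [0.663, 0.019, 0.207], 'tcp_rot': [0.036, 3.139, -0.0], 'wrist_force': [0.778, -0.216, 0.727], 'width': 1.002, 'grip_force': 0.0}
[400.8 244. ] [  9. 152. 152.] 0.007 xy [ 0.3568 -0.2683] yaw 86.3 LW [147.  43.]
[415.  208.3] [  9. 153. 152.] 0.007 xy [ 0.4779 -0.3163] yaw 86.4 LW [147.  43.]
[411.6 169.6] [  9. 152. 152.] 0.007 xy [ 0.6106 -0.3052] yaw 99.0 LW [148.  42.]
[ 0.35675616 -0.26834976]
t13.1 head 88.7 q6 -89->-33 | dx 0.2994 dy -0.2940 dz 0.1064 roll 92.4 dist 0.433 tilt -1.000
[ 0.47789138 -0.31632594]
t13.1 head 88.7 q6 -89->-30 | dx 0.1772 dy -0.3392 dz 0.1067 roll 92.3 dist 0.397 tilt -1.000
[ 0.61064026 -0.30518361]
t13.1 head 88.7 q6 -89->-36 | dx 0.0447 dy -0.3250 dz 0.1071 roll 79.7 dist 0.345 tilt -1.000
```

View pics/s1.png

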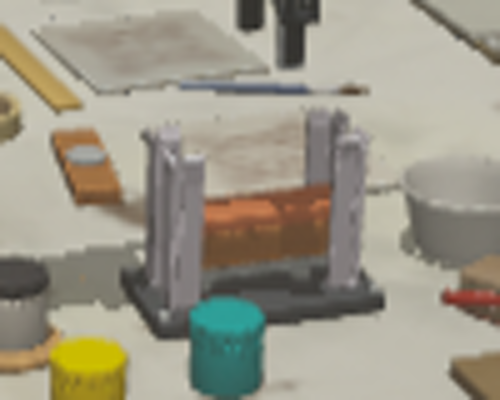

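step_arm([
  {"fingers":-1,"dx":0.005,"dy":-0.05,"dz":0,"roll":10},
  {"fingers":-1,"dx":0.01,"dy":-0.1,"dz":0,"roll":20},
  {"fingers":-1,"dx":0.02,"dy":-0.155,"dz":0,"roll":30},
  {"fingers":-1,"dx":0.03,"dy":-0.21,"dz":0.02,"roll":40},
  {"fingers":-1,"dx":0.04,"dy":-0.265,"dz":0.05,"roll":50},
  {"fingers":-1,"dx":0.0447,"dy":-0.31,"dz":0.08,"roll":60},
  {"fingers":-1,"dx":0.0447,"dy":-0.325,"dz":0.12,"roll":70},
  {"fingers":-1,"dx":0.0447,"dy":-0.325,"dz":0.147,"roll":79.7},
])

```text
time: 14.15
tool_pos: [0.6084, -0.3067, 0.055]
tcp_rot: [-2.049, -2.379, 0.001]
wrist_force: [0.4, 0.5, 0.8]
width: 1.0
grip_force: 0.0
```

step_arm([
  {"fingers":-1,"dx":0,"dy":0,"dz":0,"roll":0},
  {"fingers":-1,"dx":0,"dy":0,"dz":0,"roll":0},
])

```text
time: 14.4
tool_pos: [0.6105, -0.3053, 0.058]
tcp_rot: [2.036, 2.39, 0.001]
wrist_force: [1.1, 0.4, 0.1]
width: 1.005
grip_force: 0.0
```

```bash
python3 - <<'E'
from h import *
st(); go(.6106,-.3052,.001,9)
E
```

```text
{'time': 14.4, 'q': [-0.5, 0.422, 1.732, 0.0, 0.985, -0.66], 'tool_pos': [0.611, -0.305, 0.058], 'tcp_rot': [2.036, 2.39, 0.001], 'wrist_force': [1.15, 0.374, 0.09], 'width': 1.005, 'grip_force': 0.0}
t14.4 head 9.2 q6 -38->-36 | dx 0.0002 dy 0.0000 dz 0.0570 roll 0.2 dist 0.057 tilt -1.000
```

step_arm([
  {"fingers":-1,"dx":0,"dy":0,"dz":0.035,"roll":0.2},
  {"fingers":-1,"dx":0,"dy":0,"dz":0.057,"roll":0.2},
  {"fingers":-1,"dx":0,"dy":0,"dz":0.057,"roll":0.2},
  {"fingers":-1,"dx":0,"dy":0,"dz":0.057,"roll":0.2},
  {"fingers":1,"dx":0,"dy":0,"dz":0.057,"roll":0.2},
  {"fingers":1,"dx":0,"dy":0,"dz":0.057,"roll":0.2},
  {"fingers":1,"dx":0,"dy":0,"dz":0.057,"roll":0.2},
  {"fingers":1,"dx":0,"dy":0,"dz":0.057,"roll":0.2},
])

```text
time: 15.4
tool_pos: [0.6106, -0.3057, 0.0009]
tcp_rot: [2.043, 2.383, 0.001]
wrist_force: [-0.3, -0.0, 5.2]
width: 0.525
grip_force: 52.9
```

```bash
python3 - <<'E'
from h import *
st();go(.6615,.0180,.205,88.6)
E
```

```text
{'time': 15.4, 'q': [-0.501, 0.489, 1.757, 0.0, 0.893, -0.654], 'tool_pos': [0.611, -0.306, 0.001], 'tcp_rot': [2.043, 2.383, 0.001], 'wrist_force': [-0.268, -0.012, 5.151], 'width': 0.525, 'grip_force': 52.945}
t15.4 head 8.8 q6 -37->-87 | dx 0.3118 dy 0.1001 dz -0.2044 roll -79.8 dist 0.386 tilt -1.000
```

step_arm([
  {"fingers":1,"dx":0,"dy":0,"dz":-0.06,"roll":0},
  {"fingers":1,"dx":0,"dy":0,"dz":-0.12,"roll":-10},
  {"fingers":1,"dx":0.03,"dy":0.01,"dz":-0.17,"roll":-20},
  {"fingers":1,"dx":0.08,"dy":0.025,"dz":-0.2,"roll":-30},
  {"fingers":1,"dx":0.135,"dy":0.043,"dz":-0.204,"roll":-40},
  {"fingers":1,"dx":0.19,"dy":0.061,"dz":-0.204,"roll":-50},
  {"fingers":1,"dx":0.245,"dy":0.079,"dz":-0.204,"roll":-60},
  {"fingers":1,"dx":0.29,"dy":0.093,"dz":-0.204,"roll":-70},
])

```text
time: 16.4
tool_pos: [0.6567, -0.002, 0.2029]
tcp_rot: [-0.296, -3.126, -0.0]
wrist_force: [-0.0, -0.2, -1.2]
width: 0.524
grip_force: 52.3
```

step_arm([
  {"fingers":1,"dx":0.007,"dy":-0.022,"dz":0,"roll":-9.8},
  {"fingers":1,"dx":0.007,"dy":-0.022,"dz":0,"roll":-9.8},
  {"fingers":1,"dx":0.007,"dy":-0.022,"dz":0,"roll":-9.8},
  {"fingers":1,"dx":0.007,"dy":-0.022,"dz":0,"roll":-9.8},
])

```text
time: 16.9
tool_pos: [0.6461, -0.0248, 0.2034]
tcp_rot: [-0.042, -3.141, -0.0]
wrist_force: [-0.4, 0.2, 0.2]
width: 0.521
grip_force: 52.3
```

```bash
python3 - <<'E'
from h import *
st();go(.6615,.0180,.205,88.6)
q,e=snap("side"); cv2.imwrite("pics/s2.png",cv2.resize(q[130:230,310:410],None,fx=5,fy=5,interpolation=cv2.INTER_CUBIC))
E
```

```text
{'time': 16.9, 'q': [-0.077, 0.229, 1.699, 0.0, 1.214, -1.621], 'tool_pos': [0.646, -0.025, 0.203], 'tcp_rot': [-0.042, -3.141, -0.0], 'wrist_force': [-0.39, 0.197, 0.219], 'width': 0.521, 'grip_force': 52.292}
t16.9 head 88.5 q6 -93->-87 | dx -0.0142 dy 0.0432 dz -0.0016 roll -0.1 dist 0.045 tilt -1.000
```

step_arm([
  {"fingers":1,"dx":-0.0142,"dy":0.043,"dz":0,"roll":-0.1},
  {"fingers":1,"dx":-0.0142,"dy":0.043,"dz":0,"roll":-0.1},
  {"fingers":1,"dx":-0.0142,"dy":0.043,"dz":0,"roll":-0.1},
  {"fingers":1,"dx":-0.0142,"dy":0.043,"dz":0,"roll":-0.1},
])

```text
time: 17.45
tool_pos: [0.6611, 0.0174, 0.2035]
tcp_rot: [-0.037, -3.141, 0.0]
wrist_force: [-0.3, 0.5, -1.1]
width: 0.524
grip_force: 52.3
```

```bash
python3 - <<'E'
from h import *
st();go(.6615,.0180,.205,88.6)
q,e=snap("side"); cv2.imwrite("pics/s2.png",cv2.resize(q[130:230,310:410],None,fx=5,fy=5,interpolation=cv2.INTER_CUBIC))
E
```

```text
{'time': 17.45, 'q': [-0.011, 0.256, 1.665, -0.0, 1.22, -1.558], 'tool_pos': [0.661, 0.017, 0.203], 'tcp_rot': [-0.037, -3.141, 0.0], 'wrist_force': [-0.33, 0.473, -1.053], 'width': 0.524, 'grip_force': 52.287}
t17.4 head 88.6 q6 -89->-87 | dx -0.0004 dy 0.0006 dz -0.0015 roll 0.0 dist 0.002 tilt -1.000
```

View pics/s2.png

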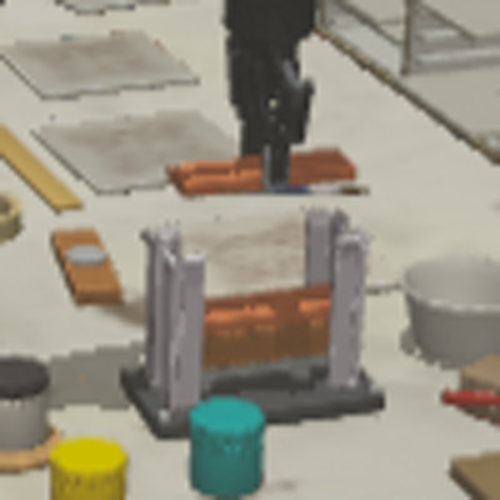

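step_arm([
  {"fingers":1,"dx":0,"dy":0,"dz":0.02,"roll":0},
  {"fingers":1,"dx":0,"dy":0,"dz":0.035,"roll":0},
  {"fingers":1,"dx":0,"dy":0,"dz":0.048,"roll":0},
  {"fingers":1,"dx":0,"dy":0,"dz":0.06,"roll":0},
  {"fingers":1,"dx":0,"dy":0,"dz":0.075,"roll":0},
  {"fingers":1,"dx":0,"dy":0,"dz":0.09,"roll":0},
  {"fingers":1,"dx":0,"dy":0,"dz":0.102,"roll":0},
  {"fingers":1,"dx":0,"dy":0,"dz":0.106,"roll":0},
])

```text
time: 18.5
tool_pos: [0.6606, 0.0181, 0.0962]
tcp_rot: [-0.036, -3.14, 0.0]
wrist_force: [0.5, -0.3, -1.3]
width: 0.524
grip_force: 52.3
```

step_arm([
  {"fingers":1,"dx":0,"dy":0,"dz":0.003,"roll":0},
  {"fingers":1,"dx":0,"dy":0,"dz":0.003,"roll":0},
  {"fingers":-0.5,"dx":0,"dy":0,"dz":0.003,"roll":0},
  {"fingers":-1,"dx":0,"dy":0,"dz":0.003,"roll":0},
  {"fingers":-1,"dx":0,"dy":0,"dz":-0.01,"roll":0},
  {"fingers":-1,"dx":0,"dy":0,"dz":-0.06,"roll":0},
  {"fingers":-1,"dx":0,"dy":0,"dz":-0.11,"roll":0},
  {"fingers":-1,"dx":0,"dy":0,"dz":-0.11,"roll":0},
])

```text
time: 19.5
tool_pos: [0.6655, 0.0181, 0.2157]
tcp_rot: [0.036, 3.128, -0.0]
wrist_force: [0.7, -0.3, -0.5]
width: 1.0
grip_force: 0.0
```

```bash
python3 - <<'E'
from h import *
s=st(); p,d=snap("top")
for b in bars(p,[.007]):
    print(b[3],b[4]); go(*b[3],.058,b[4]+90,s)
q,e=snap("side"); heldx(q,.080,.105); C=cloud("side",e); k=C[188:200,352:376]; print(np.median(k[...,2],1).round(3))
E
```

```text
{'time': 19.5, 'q': [-0.01, 0.248, 1.653, -0.0, 1.228, -1.558], 'tool_pos': [0.665, 0.018, 0.216], 'tcp_rot': [0.036, 3.128, -0.0], 'wrist_force': [0.68, -0.313, -0.464], 'width': 1.0, 'grip_force': 0.0}
[ 0.35656423 -0.26834984] 86.31146858768831
t19.5 head 88.7 q6 -89->-33 | dx 0.3043 dy -0.2934 dz 0.1538 roll 92.4 dist 0.450 tilt -1.000
[ 0.47780471 -0.31648759] 86.42202736389548
t19.5 head 88.7 q6 -89->-30 | dx 0.1820 dy -0.3388 dz 0.1553 roll 92.3 dist 0.415 tilt -1.000
held x 137 0.6061 0.715 mid 0.6605
[0.107 0.104 0.103 0.097 0.093 0.087 0.083 0.079 0.074 0.069 0.065 0.062]
```

step_arm([
  {"fingers":-1,"dx":0.02,"dy":-0.04,"dz":0,"roll":10.5},
  {"fingers":-1,"dx":0.045,"dy":-0.085,"dz":0,"roll":21},
  {"fingers":-1,"dx":0.07,"dy":-0.13,"dz":0,"roll":31.5},
  {"fingers":-1,"dx":0.1,"dy":-0.18,"dz":0,"roll":42},
  {"fingers":-1,"dx":0.125,"dy":-0.23,"dz":0.04,"roll":52.5},
  {"fingers":-1,"dx":0.15,"dy":-0.28,"dz":0.08,"roll":63},
  {"fingers":-1,"dx":0.175,"dy":-0.325,"dz":0.12,"roll":73.5},
  {"fingers":-1,"dx":0.182,"dy":-0.339,"dz":0.153,"roll":84},
])

```text
time: 20.6
tool_pos: [0.4692, -0.3178, 0.0522]
tcp_rot: [-2.137, -2.301, 0.001]
wrist_force: [0.2, -0.4, 0.3]
width: 1.004
grip_force: 0.0
```

step_arm([
  {"fingers":-1,"dx":0,"dy":0,"dz":0,"roll":8.3},
  {"fingers":-1,"dx":0,"dy":0,"dz":0,"roll":8.3},
  {"fingers":-1,"dx":0,"dy":0,"dz":0,"roll":8.3},
  {"fingers":-1,"dx":0,"dy":0,"dz":0,"roll":8.3},
])

```text
time: 21.1
tool_pos: [0.4722, -0.3165, 0.0552]
tcp_rot: [2.287, 2.152, 0.0]
wrist_force: [1.0, -0.9, 0.3]
width: 0.999
grip_force: 0.0
```

```bash
python3 - <<'E'
from h import *
st(); go(.4778,-.3165,.001,176.4)
E
```

```text
{'time': 21.1, 'q': [-0.634, 0.236, 1.991, 0.0, 0.913, -0.573], 'tool_pos': [0.472, -0.316, 0.055], 'tcp_rot': [2.287, 2.152, 0.0], 'wrist_force': [1.033, -0.884, 0.257], 'width': 0.999, 'grip_force': 0.0}
t21.1 head -3.5 q6 -33->-30 | dx 0.0003 dy 0.0055 dz 0.0542 roll 0.1 dist 0.054 tilt -1.000
```

step_arm([
  {"fingers":-1,"dx":0,"dy":0.005,"dz":0.03,"roll":0.1},
  {"fingers":-1,"dx":0,"dy":0.005,"dz":0.054,"roll":0.1},
  {"fingers":-1,"dx":0,"dy":0.005,"dz":0.054,"roll":0.1},
  {"fingers":-1,"dx":0,"dy":0.005,"dz":0.054,"roll":0.1},
  {"fingers":1,"dx":0,"dy":0.005,"dz":0.054,"roll":0.1},
  {"fingers":1,"dx":0,"dy":0.005,"dz":0.054,"roll":0.1},
  {"fingers":1,"dx":0,"dy":0.005,"dz":0.054,"roll":0.1},
  {"fingers":1,"dx":0,"dy":0.005,"dz":0.054,"roll":0.1},
])

```text
time: 22.1
tool_pos: [0.4775, -0.3176, 0.0018]
tcp_rot: [2.291, 2.147, 0.001]
wrist_force: [-0.1, 0.1, 5.9]
width: 0.519
grip_force: 52.2
```

```bash
python3 - <<'E'
from h import *
st();go(.6615,.0180,.21,88.6)
E
```

```text
{'time': 22.1, 'q': [-0.63, 0.319, 2.006, -0.0, 0.815, -0.566], 'tool_pos': [0.478, -0.318, 0.002], 'tcp_rot': [2.291, 2.147, 0.001], 'wrist_force': [-0.063, 0.133, 5.89], 'width': 0.519, 'grip_force': 52.219}
t22.1 head -3.7 q6 -32->-87 | dx 0.3466 dy 0.1623 dz -0.2083 roll -92.3 dist 0.436 tilt -1.000
```

step_arm([
  {"fingers":1,"dx":0,"dy":0,"dz":-0.06,"roll":0},
  {"fingers":1,"dx":0,"dy":0,"dz":-0.12,"roll":-10},
  {"fingers":1,"dx":0.03,"dy":0.014,"dz":-0.17,"roll":-20},
  {"fingers":1,"dx":0.08,"dy":0.037,"dz":-0.2,"roll":-30},
  {"fingers":1,"dx":0.135,"dy":0.063,"dz":-0.208,"roll":-40},
  {"fingers":1,"dx":0.19,"dy":0.089,"dz":-0.208,"roll":-50},
  {"fingers":1,"dx":0.245,"dy":0.115,"dz":-0.208,"roll":-60},
  {"fingers":1,"dx":0.3,"dy":0.14,"dz":-0.208,"roll":-70},
])

```text
time: 23.1
tool_pos: [0.6361, -0.0249, 0.2082]
tcp_rot: [-0.636, -3.076, 0.0]
wrist_force: [0.7, -1.4, -1.2]
width: 0.524
grip_force: 51.7
```

```bash
python3 - <<'E'
from h import *
st();go(.6615,.0180,.21,88.6)
E
```

```text
{'time': 23.1, 'q': [-0.078, 0.207, 1.716, -0.0, 1.218, -1.241], 'tool_pos': [0.636, -0.025, 0.208], 'tcp_rot': [-0.636, -3.076, 0.0], 'wrist_force': [0.654, -1.361, -1.175], 'width': 0.524, 'grip_force': 51.692}
t23.1 head 66.6 q6 -71->-87 | dx -0.0063 dy 0.0494 dz -0.0018 roll -22.0 dist 0.050 tilt -1.000
```

step_arm([
  {"fingers":1,"dx":-0.003,"dy":0.025,"dz":0,"roll":-9},
  {"fingers":1,"dx":-0.0063,"dy":0.049,"dz":0,"roll":-18},
  {"fingers":1,"dx":-0.0063,"dy":0.049,"dz":0,"roll":-22},
  {"fingers":1,"dx":-0.0063,"dy":0.049,"dz":0,"roll":-22},
  {"fingers":1,"dx":-0.0063,"dy":0.049,"dz":0,"roll":-22},
  {"fingers":1,"dx":-0.0063,"dy":0.049,"dz":0,"roll":-22},
])

```text
time: 23.85
tool_pos: [0.6609, 0.0152, 0.2085]
tcp_rot: [-0.049, -3.141, 0.0]
wrist_force: [-1.0, -0.4, -0.5]
width: 0.52
grip_force: 51.7
```

```bash
python3 - <<'E'
from h import *
st();go(.6615,.0180,.21,88.6)
q,e=snap("side"); f=np.load("hold2.npz")
def m(q): # mask bbox of held strip in side image
    h,s,v=cv2.split(cv2.cvtColor(q,cv2.COLOR_BGR2HSV)); k=(((h<16)|(h>176))&(s>90)&(v>50)).astype(np.uint8); k[172:]=0;k[:155]=0;k[:,:335]=0;k[:,395:]=0
    y,x=np.nonzero(k); return x.min(),x.max(),y.min(),y.max(),len(x)
print(m(q),m(f["q"]))
E
```

```text
{'time': 23.85, 'q': [-0.015, 0.252, 1.661, -0.0, 1.229, -1.554], 'tool_pos': [0.661, 0.015, 0.208], 'tcp_rot': [-0.049, -3.141, 0.0], 'wrist_force': [-0.988, -0.401, -0.507], 'width': 0.52, 'grip_force': 51.692}
t23.9 head 88.2 q6 -89->-87 | dx -0.0005 dy 0.0028 dz -0.0015 roll -0.4 dist 0.003 tilt -1.000
(np.int64(344), np.int64(380), np.int64(160), np.int64(168), 193) (np.int64(343), np.int64(379), np.int64(161), np.int64(170), 191)
```

step_arm([
  {"fingers":1,"dx":-0.0005,"dy":0.002,"dz":0.02,"roll":-0.4},
  {"fingers":1,"dx":-0.0005,"dy":0.002,"dz":0.035,"roll":-0.4},
  {"fingers":1,"dx":-0.0005,"dy":0.002,"dz":0.048,"roll":-0.4},
  {"fingers":1,"dx":-0.0005,"dy":0.002,"dz":0.06,"roll":-0.4},
  {"fingers":1,"dx":-0.0005,"dy":0.002,"dz":0.072,"roll":-0.4},
  {"fingers":1,"dx":-0.0005,"dy":0.002,"dz":0.085,"roll":-0.4},
  {"fingers":1,"dx":-0.0005,"dy":0.002,"dz":0.095,"roll":-0.4},
  {"fingers":1,"dx":-0.0005,"dy":0.002,"dz":0.095,"roll":-0.4},
])

```text
time: 24.9
tool_pos: [0.6609, 0.0177, 0.1123]
tcp_rot: [-0.036, -3.139, 0.0]
wrist_force: [-1.1, 0.4, 0.4]
width: 0.526
grip_force: 51.7
```

Next: lower 4 mm, release, raise, settle.

step_arm([
  {"fingers":1,"dx":0,"dy":0,"dz":0.004,"roll":0},
  {"fingers":1,"dx":0,"dy":0,"dz":0.004,"roll":0},
  {"fingers":-0.5,"dx":0,"dy":0,"dz":0.004,"roll":0},
  {"fingers":-1,"dx":0,"dy":0,"dz":0.004,"roll":0},
  {"fingers":-1,"dx":0,"dy":0,"dz":-0.02,"roll":0},
  {"fingers":-1,"dx":0,"dy":0,"dz":-0.08,"roll":0},
  {"fingers":-1,"dx":0,"dy":0,"dz":-0.1,"roll":0},
  {"fingers":-1,"dx":0,"dy":0,"dz":-0.1,"roll":0},
])

```text
time: 25.9
tool_pos: [0.6634, 0.0177, 0.2164]
tcp_rot: [0.036, 3.136, 0.0]
wrist_force: [-0.0, 0.2, -0.5]
width: 0.998
grip_force: 0.0
```

```bash
python3 - <<'E'
from h import *
s=st(); p,d=snap("top")
for b in bars(p,[.007]):
    print(b[3],b[4]); go(*b[3],.058,b[4]+90,s)
q,e=snap("side"); C=cloud("side",e); k=C[178:200,352:376]; print(np.median(k[...,2],1).round(3)); np.savez("s3.npz",q=q)
E
```

```text
{'time': 25.9, 'q': [-0.011, 0.248, 1.651, 0.0, 1.237, -1.559], 'tool_pos': [0.663, 0.018, 0.216], 'tcp_rot': [0.036, 3.136, 0.0], 'wrist_force': [-0.014, 0.167, -0.534], 'width': 0.998, 'grip_force': 0.0}
[ 0.35664143 -0.26835093] 86.28003030214335
t25.9 head 88.7 q6 -89->-33 | dx 0.3009 dy -0.2930 dz 0.1568 roll 92.4 dist 0.448 tilt -1.000
[0.011 0.012 0.01  0.012 0.12  0.12  0.12  0.12  0.119 0.116 0.112 0.107
 0.101 0.098 0.093 0.089 0.083 0.078 0.075 0.07  0.065 0.061]
```

step_arm([
  {"fingers":-1,"dx":0.035,"dy":-0.034,"dz":0,"roll":10.5},
  {"fingers":-1,"dx":0.075,"dy":-0.073,"dz":0,"roll":21},
  {"fingers":-1,"dx":0.115,"dy":-0.112,"dz":0,"roll":31.5},
  {"fingers":-1,"dx":0.155,"dy":-0.151,"dz":0,"roll":42},
  {"fingers":-1,"dx":0.195,"dy":-0.19,"dz":0.02,"roll":52.5},
  {"fingers":-1,"dx":0.235,"dy":-0.229,"dz":0.06,"roll":63},
  {"fingers":-1,"dx":0.27,"dy":-0.264,"dz":0.1,"roll":73.5},
  {"fingers":-1,"dx":0.299,"dy":-0.293,"dz":0.14,"roll":84},
])

```text
time: 27.0
tool_pos: [0.3545, -0.2672, 0.0721]
tcp_rot: [-2.134, -2.302, 0.0]
wrist_force: [-0.1, 0.4, 0.2]
width: 1.002
grip_force: 0.0
```

step_arm([
  {"fingers":-1,"dx":0,"dy":0,"dz":0.015,"roll":8.4},
  {"fingers":-1,"dx":0,"dy":0,"dz":0.015,"roll":8.4},
  {"fingers":-1,"dx":0,"dy":0,"dz":0.015,"roll":8.4},
  {"fingers":-1,"dx":0,"dy":0,"dz":0.015,"roll":8.4},
])

```text
time: 27.5
tool_pos: [0.3582, -0.2675, 0.0608]
tcp_rot: [2.288, 2.15, 0.0]
wrist_force: [-0.7, 0.1, 0.4]
width: 1.002
grip_force: 0.0
```

```bash
python3 - <<'E'
from h import *
st(); go(.3567,-.2684,.001,176.3)
E
```

```text
{'time': 27.5, 'q': [-0.697, 0.01, 2.237, 0.0, 0.893, -0.635], 'tool_pos': [0.358, -0.267, 0.061], 'tcp_rot': [2.288, 2.15, 0.0], 'wrist_force': [-0.652, 0.088, 0.378], 'width': 1.002, 'grip_force': 0.0}
t27.5 head -3.6 q6 -36->-33 | dx -0.0010 dy -0.0015 dz 0.0598 roll 0.1 dist 0.060 tilt -1.000
```

step_arm([
  {"fingers":-1,"dx":-0.001,"dy":-0.0015,"dz":0.035,"roll":0.1},
  {"fingers":-1,"dx":-0.001,"dy":-0.0015,"dz":0.0595,"roll":0.1},
  {"fingers":-1,"dx":-0.001,"dy":-0.0015,"dz":0.0595,"roll":0.1},
  {"fingers":-1,"dx":-0.001,"dy":-0.0015,"dz":0.0595,"roll":0.1},
  {"fingers":1,"dx":-0.001,"dy":-0.0015,"dz":0.0595,"roll":0.1},
  {"fingers":1,"dx":-0.001,"dy":-0.0015,"dz":0.0595,"roll":0.1},
  {"fingers":1,"dx":-0.001,"dy":-0.0015,"dz":0.0595,"roll":0.1},
  {"fingers":1,"dx":-0.001,"dy":-0.0015,"dz":0.0595,"roll":0.1},
])

```text
time: 28.5
tool_pos: [0.3565, -0.269, 0.0017]
tcp_rot: [2.293, 2.145, 0.0]
wrist_force: [-1.1, 1.2, 5.8]
width: 0.525
grip_force: 51.6
```

```bash
python3 - <<'E'
from h import *
st();go(.6615,.0180,.21,88.6)
E
```

```text
{'time': 28.5, 'q': [-0.702, 0.11, 2.272, 0.0, 0.758, -0.636], 'tool_pos': [0.357, -0.269, 0.002], 'tcp_rot': [2.293, 2.145, 0.0], 'wrist_force': [-1.076, 1.195, 5.843], 'width': 0.525, 'grip_force': 51.586}
t28.5 head -3.8 q6 -36->-87 | dx 0.3064 dy 0.2856 dz -0.2082 roll -92.4 dist 0.468 tilt -1.000
```

step_arm([
  {"fingers":1,"dx":0,"dy":0,"dz":-0.06,"roll":0},
  {"fingers":1,"dx":0,"dy":0,"dz":-0.12,"roll":-10},
  {"fingers":1,"dx":0.03,"dy":0.028,"dz":-0.165,"roll":-20},
  {"fingers":1,"dx":0.07,"dy":0.065,"dz":-0.2,"roll":-30},
  {"fingers":1,"dx":0.11,"dy":0.103,"dz":-0.208,"roll":-40},
  {"fingers":1,"dx":0.15,"dy":0.14,"dz":-0.208,"roll":-50},
  {"fingers":1,"dx":0.19,"dy":0.177,"dz":-0.208,"roll":-60},
  {"fingers":1,"dx":0.23,"dy":0.214,"dz":-0.208,"roll":-70},
])

```text
time: 29.5
tool_pos: [0.5854, -0.0516, 0.2084]
tcp_rot: [-0.639, -3.076, 0.0]
wrist_force: [0.2, -0.5, -0.6]
width: 0.521
grip_force: 51.9
```

```bash
python3 - <<'E'
from h import *
st();go(.6615,.0180,.21,88.6)
E
```

```text
{'time': 29.5, 'q': [-0.13, 0.116, 1.822, -0.0, 1.204, -1.291], 'tool_pos': [0.585, -0.052, 0.208], 'tcp_rot': [-0.639, -3.076, 0.0], 'wrist_force': [0.16, -0.528, -0.559], 'width': 0.521, 'grip_force': 51.91}
t29.5 head 66.5 q6 -74->-87 | dx -0.0421 dy 0.0942 dz -0.0016 roll -22.1 dist 0.103 tilt -1.000
```

step_arm([
  {"fingers":1,"dx":-0.018,"dy":0.04,"dz":0,"roll":-8},
  {"fingers":1,"dx":-0.035,"dy":0.08,"dz":0,"roll":-16},
  {"fingers":1,"dx":-0.0421,"dy":0.094,"dz":0,"roll":-22.2},
  {"fingers":1,"dx":-0.0421,"dy":0.094,"dz":0,"roll":-22.2},
  {"fingers":1,"dx":-0.0421,"dy":0.094,"dz":0,"roll":-22.2},
  {"fingers":1,"dx":-0.0421,"dy":0.094,"dz":0,"roll":-22.2},
])

```text
time: 30.25
tool_pos: [0.6602, 0.0152, 0.2085]
tcp_rot: [-0.047, -3.141, 0.0]
wrist_force: [0.6, -0.3, -0.3]
width: 0.52
grip_force: 51.9
```

```bash
python3 - <<'E'
from h import *
st();go(.6615,.0180,.21,88.6)
q,e=snap("side"); f=np.load("hold2.npz")
h,s,v=cv2.split(cv2.cvtColor(q,cv2.COLOR_BGR2HSV)); k=(((h<16)|(h>176))&(s>90)&(v>50)).astype(np.uint8); k[172:]=0;k[:155]=0;k[:,:335]=0;k[:,395:]=0
y,x=np.nonzero(k); print(x.min(),x.max(),y.min(),y.max(),len(x))
E
```

```text
{'time': 30.25, 'q': [-0.015, 0.251, 1.662, -0.0, 1.229, -1.555], 'tool_pos': [0.66, 0.015, 0.208], 'tcp_rot': [-0.047, -3.141, 0.0], 'wrist_force': [0.642, -0.315, -0.259], 'width': 0.52, 'grip_force': 51.921}
t30.2 head 88.3 q6 -89->-87 | dx -0.0012 dy 0.0029 dz -0.0015 roll -0.3 dist 0.003 tilt -1.000
344 380 159 168 188
```

step_arm([
  {"fingers":1,"dx":-0.001,"dy":0.002,"dz":0.02,"roll":-0.3},
  {"fingers":1,"dx":-0.001,"dy":0.002,"dz":0.035,"roll":-0.3},
  {"fingers":1,"dx":-0.001,"dy":0.002,"dz":0.048,"roll":-0.3},
  {"fingers":1,"dx":-0.001,"dy":0.002,"dz":0.058,"roll":-0.3},
  {"fingers":1,"dx":-0.001,"dy":0.002,"dz":0.068,"roll":-0.3},
  {"fingers":1,"dx":-0.001,"dy":0.002,"dz":0.077,"roll":-0.3},
  {"fingers":1,"dx":-0.001,"dy":0.002,"dz":0.081,"roll":-0.3},
  {"fingers":1,"dx":-0.001,"dy":0.002,"dz":0.081,"roll":-0.3},
])

```text
time: 31.3
tool_pos: [0.6619, 0.018, 0.1273]
tcp_rot: [-0.036, -3.141, -0.0]
wrist_force: [-0.8, -0.4, -0.9]
width: 0.523
grip_force: 51.9
```

step_arm([
  {"fingers":1,"dx":0,"dy":0,"dz":0.005,"roll":0},
  {"fingers":1,"dx":0,"dy":0,"dz":0.005,"roll":0},
  {"fingers":-0.5,"dx":0,"dy":0,"dz":0.005,"roll":0},
  {"fingers":-1,"dx":0,"dy":0,"dz":0.005,"roll":0},
  {"fingers":-1,"dx":0,"dy":0,"dz":-0.02,"roll":0},
  {"fingers":-1,"dx":0,"dy":0,"dz":-0.08,"roll":0},
  {"fingers":-1,"dx":0,"dy":0,"dz":-0.1,"roll":0},
  {"fingers":-1,"dx":0,"dy":0,"dz":-0.1,"roll":0},
])

```text
time: 32.3
tool_pos: [0.6636, 0.0179, 0.2304]
tcp_rot: [0.036, 3.136, -0.0]
wrist_force: [-0.1, -0.9, -0.6]
width: 0.998
grip_force: 0.0
```

```bash
python3 - <<'E'
from h import *
s=st(); p,d=snap("top")
h,sa,v=cv2.split(cv2.cvtColor(p,cv2.COLOR_BGR2HSV))
m=((h<18)&(sa>90)&(v>60)).astype(np.uint8); m[:140]=0;m[195:]=0;m[:,:200]=0;m[:,280:]=0
m=cv2.morphologyEx(m,cv2.MORPH_OPEN,np.ones((3,3)))
cs=[c for c in cv2.findContours(m,0,1)[0] if cv2.contourArea(c)>80]; print([cv2.minAreaRect(c) for c in cs])
r=cv2.minAreaRect(np.vstack(cs)); print(r); q=onplane("top",cv2.boxPoints(r)+0.0,.009)[:,:2]; c=q.mean(0)
l=max([q[1]-q[0],q[2]-q[1]],key=np.linalg.norm); yaw=np.degrees(np.arctan2(l[1],l[0]))%180; print(c,yaw,np.linalg.norm(q[1]-q[0]),np.linalg.norm(q[2]-q[1]))
# disc
mm=((sa<60)&(v>120)).astype(np.uint8); x0,y0=np.int32(r[0]); w=mm[y0-9:y0+10,x0-9:x0+10]; ys,xs=np.nonzero(w); print("disc",onplane("top",(x0-9+xs.mean(),y0-9+ys.mean()),.023),len(xs))
go(*c,.058,yaw+90,s)
q,e=snap("side"); C=cloud("side",e); k=C[174:190,352:376]; print(np.median(k[...,2],1).round(3))
cv2.imwrite("pics/s4.png",np.hstack([cv2.resize(q[150:230,310:410],None,fx=4,fy=4,interpolation=cv2.INTER_CUBIC),cv2.resize(p[140:220,200:300],None,fx=4,fy=4,interpolation=cv2.INTER_CUBIC)]))
E
```

```text
{'time': 32.3, 'q': [-0.01, 0.24, 1.635, -0.0, 1.261, -1.558], 'tool_pos': [0.664, 0.018, 0.23], 'tcp_rot': [0.036, 3.136, -0.0], 'wrist_force': [-0.146, -0.872, -0.568], 'width': 0.998, 'grip_force': 0.0}
[((244.01995849609375, 169.8599853515625), (17.819091796875, 12.445079803466797), 8.130102157592773), ((217.1621551513672, 165.52703857421875), (15.617903709411621, 12.494322776794434), 9.462322235107422)]
((231.10903930664062, 167.82403564453125), (43.916297912597656, 12.611207962036133), 9.162347793579102)
[0.60713178 0.31339162] 81.62077901499708 0.04368273041242584 0.15191353776779595
disc [[0.61149071 0.31233346 0.023     ]] 202
t32.3 head 88.7 q6 -89->36 | dx 0.0641 dy 0.2941 dz 0.1721 roll 97.1 dist 0.347 tilt -1.000
[0.012 0.011 0.011 0.011 0.012 0.133 0.135 0.136 0.134 0.134 0.13  0.125
 0.12  0.115 0.11  0.107]
```

View pics/s4.png

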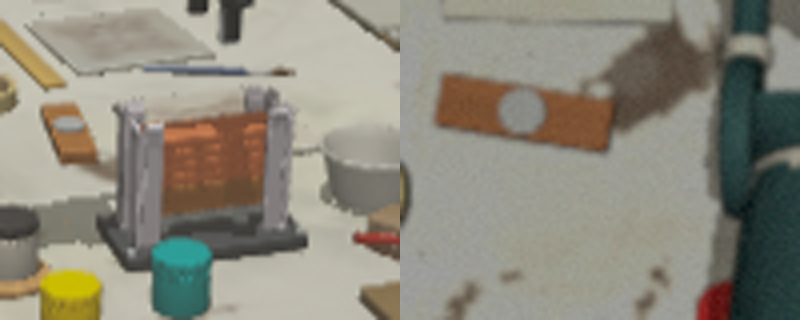

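step_arm([
  {"fingers":-1,"dx":0.006,"dy":0.03,"dz":0,"roll":10.5},
  {"fingers":-1,"dx":0.015,"dy":0.07,"dz":0,"roll":21},
  {"fingers":-1,"dx":0.024,"dy":0.11,"dz":0,"roll":31.5},
  {"fingers":-1,"dx":0.034,"dy":0.155,"dz":0,"roll":42},
  {"fingers":-1,"dx":0.043,"dy":0.2,"dz":0.03,"roll":52.5},
  {"fingers":-1,"dx":0.053,"dy":0.245,"dz":0.07,"roll":63},
  {"fingers":-1,"dx":0.06,"dy":0.28,"dz":0.11,"roll":73.5},
  {"fingers":-1,"dx":0.062,"dy":0.294,"dz":0.15,"roll":84},
])

```text
time: 33.4
tool_pos: [0.6039, 0.3146, 0.0731]
tcp_rot: [-2.132, -2.305, 0.007]
wrist_force: [0.9, -0.4, 0.2]
width: 0.998
grip_force: 0.0
```

step_arm([
  {"fingers":-1,"dx":0,"dy":0,"dz":0.015,"roll":10},
  {"fingers":-1,"dx":0,"dy":0,"dz":0.015,"roll":13.1},
  {"fingers":-1,"dx":0,"dy":0,"dz":0.015,"roll":13.1},
  {"fingers":-1,"dx":0,"dy":0,"dz":0.015,"roll":13.1},
  {"fingers":-1,"dx":0,"dy":0,"dz":0.015,"roll":13.1},
])

```text
time: 34.02
tool_pos: [0.6067, 0.3132, 0.0625]
tcp_rot: [2.378, 2.053, -0.0]
wrist_force: [-0.3, -0.6, -0.3]
width: 1.0
grip_force: 0.0
```

```bash
python3 - <<'E'
from h import *
st(); go(.6075,.3134,.003,171.6)
E
```

```text
{'time': 34.025, 'q': [0.44, 0.419, 1.728, -0.0, 0.995, 0.587], 'tool_pos': [0.607, 0.313, 0.062], 'tcp_rot': [2.378, 2.053, -0.0], 'wrist_force': [-0.315, -0.591, -0.256], 'width': 1.0, 'grip_force': 0.0}
t34.0 head -8.4 q6 34->36 | dx 0.0003 dy 0.0007 dz 0.0595 roll 0.0 dist 0.059 tilt -1.000
```

step_arm([
  {"fingers":-1,"dx":0.0003,"dy":0,"dz":0.035,"roll":0},
  {"fingers":-1,"dx":0.0003,"dy":0,"dz":0.0595,"roll":0},
  {"fingers":-1,"dx":0.0003,"dy":0,"dz":0.0595,"roll":0},
  {"fingers":-1,"dx":0.0003,"dy":0,"dz":0.0595,"roll":0},
  {"fingers":1,"dx":0.0003,"dy":0,"dz":0.0595,"roll":0},
  {"fingers":1,"dx":0.0003,"dy":0,"dz":0.0595,"roll":0},
  {"fingers":1,"dx":0.0003,"dy":0,"dz":0.0595,"roll":0},
  {"fingers":1,"dx":0.0003,"dy":0,"dz":0.0595,"roll":0},
])

```text
time: 35.02
tool_pos: [0.6078, 0.3141, 0.0046]
tcp_rot: [2.378, 2.052, 0.004]
wrist_force: [-0.2, 0.4, 6.0]
width: 0.519
grip_force: 53.6
```

```bash
python3 - <<'E'
from h import *
st();go(.6615,.0180,.215,88.6)
E
```

```text
{'time': 35.025, 'q': [0.441, 0.487, 1.753, 0.0, 0.9, 0.587], 'tool_pos': [0.608, 0.314, 0.005], 'tcp_rot': [2.378, 2.052, 0.004], 'wrist_force': [-0.213, 0.362, 5.964], 'width': 0.519, 'grip_force': 53.594}
t35.0 head -8.4 q6 34->-87 | dx -0.2848 dy 0.0968 dz -0.2106 roll -97.0 dist 0.367 tilt -1.000
```

step_arm([
  {"fingers":1,"dx":0,"dy":0,"dz":-0.06,"roll":0},
  {"fingers":1,"dx":0,"dy":0,"dz":-0.12,"roll":-10},
  {"fingers":1,"dx":-0.02,"dy":0.007,"dz":-0.17,"roll":-20},
  {"fingers":1,"dx":-0.06,"dy":0.02,"dz":-0.2,"roll":-30},
  {"fingers":1,"dx":-0.11,"dy":0.037,"dz":-0.2106,"roll":-40},
  {"fingers":1,"dx":-0.16,"dy":0.054,"dz":-0.2106,"roll":-50},
  {"fingers":1,"dx":-0.21,"dy":0.071,"dz":-0.2106,"roll":-60},
  {"fingers":1,"dx":-0.255,"dy":0.087,"dz":-0.2106,"roll":-70},
])

```text
time: 36.02
tool_pos: [0.6551, 0.0467, 0.2129]
tcp_rot: [-0.762, -3.047, 0.001]
wrist_force: [0.4, -0.5, -1.1]
width: 0.52
grip_force: 52.8
```

```bash
python3 - <<'E'
from h import *
st();go(.6615,.0180,.215,88.6)
E
```

```text
{'time': 36.025, 'q': [0.033, 0.242, 1.665, -0.0, 1.235, -1.047], 'tool_pos': [0.655, 0.047, 0.213], 'tcp_rot': [-0.762, -3.047, 0.001], 'wrist_force': [0.448, -0.477, -1.133], 'width': 0.52, 'grip_force': 52.797}
t36.0 head 61.9 q6 -60->-87 | dx -0.0192 dy -0.0223 dz -0.0021 roll -26.7 dist 0.030 tilt -1.000
```

step_arm([
  {"fingers":1,"dx":-0.01,"dy":-0.01,"dz":0,"roll":-10},
  {"fingers":1,"dx":-0.0192,"dy":-0.021,"dz":0,"roll":-20},
  {"fingers":1,"dx":-0.0192,"dy":-0.021,"dz":0,"roll":-26.9},
  {"fingers":1,"dx":-0.0192,"dy":-0.021,"dz":0,"roll":-26.9},
  {"fingers":1,"dx":-0.0192,"dy":-0.021,"dz":0,"roll":-26.9},
  {"fingers":1,"dx":-0.0192,"dy":-0.021,"dz":0,"roll":-26.9},
])

```text
time: 36.78
tool_pos: [0.6623, 0.0213, 0.2134]
tcp_rot: [-0.042, -3.141, 0.0]
wrist_force: [-0.6, -0.0, -1.4]
width: 0.52
grip_force: 52.8
```

```bash
python3 - <<'E'
from h import *
st();go(.6615,.0180,.215,88.6)
q,e=snap("side")
h,s,v=cv2.split(cv2.cvtColor(q,cv2.COLOR_BGR2HSV)); k=(((h<20)|(h>176))&(s>80)&(v>40)).astype(np.uint8); k[172:]=0;k[:150]=0;k[:,:335]=0;k[:,395:]=0
y,x=np.nonzero(k); print(x.min(),x.max(),y.min(),y.max(),len(x))
cv2.imwrite("pics/s5.png",cv2.resize(q[130:230,310:410],None,fx=5,fy=5,interpolation=cv2.INTER_CUBIC))
E
```

```text
{'time': 36.775, 'q': [-0.005, 0.252, 1.652, -0.0, 1.238, -1.549], 'tool_pos': [0.662, 0.021, 0.213], 'tcp_rot': [-0.042, -3.141, 0.0], 'wrist_force': [-0.639, -0.017, -1.416], 'width': 0.52, 'grip_force': 52.798}
t36.8 head 88.5 q6 -89->-87 | dx 0.0007 dy -0.0033 dz -0.0016 roll -0.1 dist 0.004 tilt -1.000
344 381 158 168 204
```

View pics/s5.png

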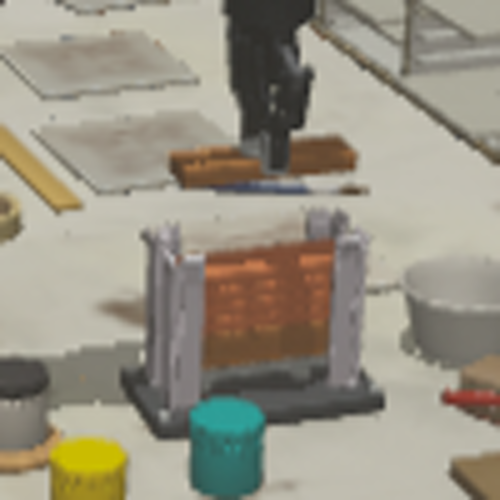

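step_arm([
  {"fingers":1,"dx":0,"dy":-0.0025,"dz":0.018,"roll":0},
  {"fingers":1,"dx":0,"dy":-0.0025,"dz":0.034,"roll":0},
  {"fingers":1,"dx":0,"dy":-0.0025,"dz":0.044,"roll":0},
  {"fingers":1,"dx":0,"dy":-0.0025,"dz":0.052,"roll":0},
  {"fingers":1,"dx":0,"dy":-0.0025,"dz":0.06,"roll":0},
  {"fingers":1,"dx":0,"dy":-0.0025,"dz":0.067,"roll":0},
  {"fingers":1,"dx":0,"dy":-0.0025,"dz":0.071,"roll":0},
  {"fingers":1,"dx":0,"dy":-0.0025,"dz":0.071,"roll":0},
])

```text
time: 37.83
tool_pos: [0.6622, 0.0185, 0.1424]
tcp_rot: [-0.041, -3.141, -0.0]
wrist_force: [0.7, 0.6, -1.9]
width: 0.52
grip_force: 52.8
```

step_arm([
  {"fingers":1,"dx":0,"dy":0,"dz":0.0035,"roll":0},
  {"fingers":1,"dx":0,"dy":0,"dz":0.0035,"roll":0},
  {"fingers":-0.5,"dx":0,"dy":0,"dz":0.0035,"roll":0},
  {"fingers":-1,"dx":0,"dy":0,"dz":0.0035,"roll":0},
  {"fingers":-1,"dx":0,"dy":0,"dz":-0.02,"roll":0},
  {"fingers":-1,"dx":0,"dy":0,"dz":-0.08,"roll":0},
  {"fingers":-1,"dx":0,"dy":0,"dz":-0.1,"roll":0},
  {"fingers":-1,"dx":0,"dy":0,"dz":-0.1,"roll":0},
])

```text
time: 38.83
tool_pos: [0.664, 0.0185, 0.2455]
tcp_rot: [0.041, 3.136, 0.0]
wrist_force: [0.4, -0.4, -0.0]
width: 1.003
grip_force: 0.0
```

```bash
python3 - <<'E'
from h import *
s=st(); q,e=snap("side"); C=cloud("side",e); k=C[168:190,356:372]; print(np.median(k[...,2],1).round(3)); print(np.median(k[...,1],1).round(3))
cv2.imwrite("pics/s6.png",cv2.resize(q[150:230,310:410],None,fx=6,fy=6,interpolation=cv2.INTER_CUBIC))
go(.441,-.002,.2,88.6,s)
go(.441,-.002,.2,0,s)
# jar in the side view: mid column of body and coaster
h,sa,v=cv2.split(cv2.cvtColor(q,cv2.COLOR_BGR2HSV)); g=v[195:225,295:330]; J=C[195:225,295:330].reshape(-1,3); J=J[(J[:,2]>.055)&(J[:,2]<.08)&(abs(J[:,1])<.05)&(J[:,0]>.39)&(J[:,0]<.49)]
print("jar side top",len(J),J.min(0),J.max(0),np.median(J,0))
E
```

```text
{'time': 38.825, 'q': [-0.01, 0.232, 1.617, 0.0, 1.287, -1.554], 'tool_pos': [0.664, 0.018, 0.246], 'tcp_rot': [0.041, 3.136, 0.0], 'wrist_force': [0.387, -0.432, -0.028], 'width': 1.003, 'grip_force': 0.0}
[ 0.001  0.001  0.    -0.001  0.006  0.012  0.153  0.156  0.158  0.155
  0.154  0.15   0.148  0.142  0.138  0.134  0.129  0.124  0.119  0.116
  0.11   0.107]
[ 0.461  0.451  0.431  0.423  0.394  0.371  0.037  0.026  0.013  0.006
  0.001 -0.004 -0.005 -0.003 -0.005 -0.004 -0.004 -0.005 -0.004 -0.005
 -0.006 -0.005]
t38.8 head 88.5 q6 -89->-89 | dx 0.2226 dy -0.0264 dz 0.0443 roll -0.1 dist 0.229 tilt -1.000
t38.8 head 88.5 q6 -89->-0 | dx 0.2226 dy -0.0264 dz 0.0443 roll 88.5 dist 0.229 tilt -1.000
jar side top 116 [ 0.40857102 -0.0364251   0.05534664] [0.4660928  0.02643918 0.07413811] [ 0.43685732 -0.01394098  0.06831874]
```

View pics/s6.png

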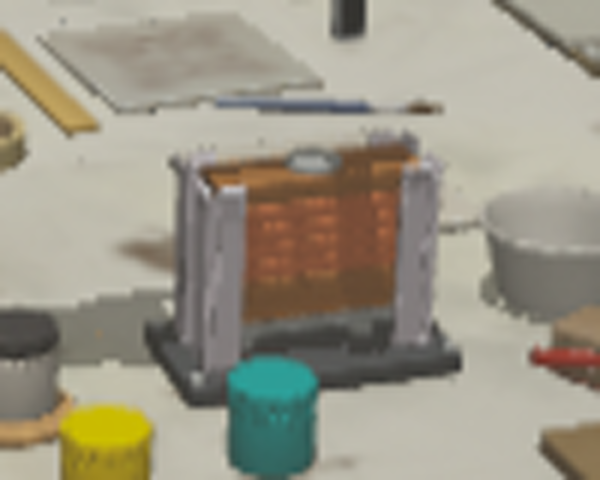

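step_arm([
  {"fingers":-1,"dx":0.055,"dy":-0.006,"dz":0,"roll":0},
  {"fingers":-1,"dx":0.11,"dy":-0.012,"dz":0,"roll":0},
  {"fingers":-1,"dx":0.165,"dy":-0.018,"dz":0.04,"roll":0},
  {"fingers":-1,"dx":0.2206,"dy":-0.0264,"dz":0.08,"roll":0},
  {"fingers":-1,"dx":0.2206,"dy":-0.0264,"dz":0.12,"roll":0},
  {"fingers":-1,"dx":0.2206,"dy":-0.0264,"dz":0.12,"roll":0},
  {"fingers":-1,"dx":0.2206,"dy":-0.0264,"dz":0.12,"roll":0},
  {"fingers":-1,"dx":0.2206,"dy":-0.0264,"dz":0.12,"roll":0},
])

```text
time: 39.88
tool_pos: [0.4437, -0.0021, 0.1246]
tcp_rot: [0.041, 3.138, -0.0]
wrist_force: [0.9, -0.2, 0.8]
width: 1.005
grip_force: 0.0
```

```bash
python3 - <<'E'
from h import *
st(); go(.441,-.002,.026,88.6)
E
```

```text
{'time': 39.875, 'q': [-0.061, -0.088, 2.193, 0.0, 1.033, -1.605], 'tool_pos': [0.444, -0.002, 0.125], 'tcp_rot': [0.041, 3.138, -0.0], 'wrist_force': [0.913, -0.231, 0.824], 'width': 1.005, 'grip_force': 0.0}
t39.9 head 88.5 q6 -92->-89 | dx 0.0031 dy 0.0001 dz 0.0986 roll -0.1 dist 0.099 tilt -1.000
```

step_arm([
  {"fingers":-1,"dx":0.003,"dy":0,"dz":0.03,"roll":0},
  {"fingers":-1,"dx":0.003,"dy":0,"dz":0.06,"roll":0},
  {"fingers":-1,"dx":0.003,"dy":0,"dz":0.0985,"roll":0},
  {"fingers":-1,"dx":0.003,"dy":0,"dz":0.0985,"roll":0},
  {"fingers":1,"dx":0.003,"dy":0,"dz":0.0985,"roll":0},
  {"fingers":1,"dx":0.003,"dy":0,"dz":0.0985,"roll":0},
  {"fingers":1,"dx":0.003,"dy":0,"dz":0.0985,"roll":0},
  {"fingers":1,"dx":0.003,"dy":0,"dz":0.0985,"roll":0},
], squeeze=80)

```text
time: 40.88
tool_pos: [0.4407, -0.002, 0.0267]
tcp_rot: [0.041, 3.136, -0.0]
wrist_force: [-2.1, 0.4, 4.1]
width: 0.671
grip_force: 84.4
```

```bash
python3 - <<'E'
from h import *
st(); go(.6595,.018,.225,88.6)
E
```

```text
{'time': 40.875, 'q': [-0.061, 0.052, 2.273, 0.0, 0.812, -1.606], 'tool_pos': [0.441, -0.002, 0.027], 'tcp_rot': [0.041, 3.136, -0.0], 'wrist_force': [-2.06, 0.436, 4.131], 'width': 0.671, 'grip_force': 84.447}
t40.9 head 88.5 q6 -92->-87 | dx -0.2192 dy 0.0258 dz -0.1972 roll -0.1 dist 0.296 tilt -1.000
```

step_arm([
  {"fingers":1,"dx":0,"dy":0,"dz":-0.05,"roll":0},
  {"fingers":1,"dx":0,"dy":0,"dz":-0.11,"roll":0},
  {"fingers":1,"dx":-0.02,"dy":0.002,"dz":-0.165,"roll":0},
  {"fingers":1,"dx":-0.07,"dy":0.008,"dz":-0.195,"roll":0},
  {"fingers":1,"dx":-0.125,"dy":0.015,"dz":-0.197,"roll":0},
  {"fingers":1,"dx":-0.18,"dy":0.021,"dz":-0.197,"roll":0},
  {"fingers":1,"dx":-0.2192,"dy":0.0258,"dz":-0.197,"roll":-0.1},
  {"fingers":1,"dx":-0.2192,"dy":0.0258,"dz":-0.197,"roll":-0.1},
])

```text
time: 41.88
tool_pos: [0.6605, 0.0183, 0.2217]
tcp_rot: [0.038, 3.139, 0.0]
wrist_force: [-0.6, -0.8, -1.4]
width: 0.676
grip_force: 85.9
```

step_arm([
  {"fingers":1,"dx":0,"dy":0,"dz":0,"roll":0},
  {"fingers":1,"dx":0,"dy":0,"dz":0,"roll":0},
  {"fingers":1,"dx":0,"dy":0,"dz":0,"roll":0},
])

```text
time: 42.25
tool_pos: [0.6572, 0.0179, 0.2217]
tcp_rot: [0.039, 3.141, -0.0]
wrist_force: [-0.1, -0.9, -1.5]
width: 0.671
grip_force: 85.9
```

```bash
python3 - <<'E'
from h import *
st(); go(.6605,.018,.18,88.6)
q,e=snap("side"); cv2.imwrite("pics/s7.png",cv2.resize(q[130:230,300:410],None,fx=5,fy=5,interpolation=cv2.INTER_CUBIC))
E
```

```text
{'time': 42.25, 'q': [-0.011, 0.237, 1.655, -0.0, 1.249, -1.557], 'tool_pos': [0.657, 0.018, 0.222], 'tcp_rot': [0.039, 3.141, -0.0], 'wrist_force': [-0.058, -0.85, -1.482], 'width': 0.671, 'grip_force': 85.903}
t42.2 head 88.6 q6 -89->-87 | dx -0.0033 dy 0.0002 dz 0.0417 roll -0.0 dist 0.042 tilt -1.000
```

View pics/s7.png

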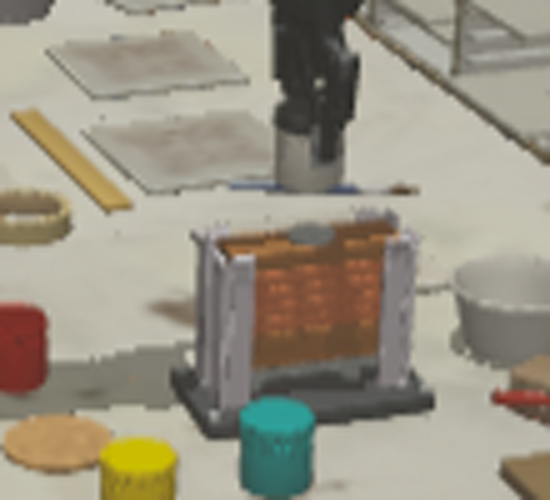

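step_arm([
  {"fingers":1,"dx":-0.003,"dy":0,"dz":0.02,"roll":0},
  {"fingers":1,"dx":-0.003,"dy":0,"dz":0.034,"roll":0},
  {"fingers":1,"dx":-0.003,"dy":0,"dz":0.04,"roll":0},
  {"fingers":1,"dx":-0.003,"dy":0,"dz":0.044,"roll":0},
  {"fingers":1,"dx":-0.003,"dy":0,"dz":0.048,"roll":0},
  {"fingers":1,"dx":-0.003,"dy":0,"dz":0.051,"roll":0},
  {"fingers":1,"dx":-0.003,"dy":0,"dz":0.051,"roll":0},
])

```text
time: 43.18
tool_pos: [0.6612, 0.018, 0.171]
tcp_rot: [0.039, 3.14, -0.0]
wrist_force: [-3.1, 0.8, 3.5]
width: 0.671
grip_force: 86.1
```

```bash
python3 - <<'E'
from h import *
p,d=snap("top"); h,s,v=cv2.split(cv2.cvtColor(p,cv2.COLOR_BGR2HSV))
m=((s>70)&(h>8)&(h<25)&(v>90)).astype(np.uint8); m[:195]=0;m[245:]=0;m[:,:300]=0;m[:,345:]=0
c=max(cv2.findContours(m,0,1)[0],key=cv2.contourArea); M=cv2.moments(c); u=(M["m10"]/M["m00"],M["m01"]/M["m00"]); print(u,cv2.contourArea(c),onplane("top",u,.008))
q,e=snap("side"); h,s,v=cv2.split(cv2.cvtColor(q,cv2.COLOR_BGR2HSV))
m=((s>70)&(h>8)&(h<22)&(v>90)).astype(np.uint8); m[:205]=0;m[230:]=0;m[:,:292]=0;m[:,326:]=0
c=max(cv2.findContours(m,0,1)[0],key=cv2.contourArea); r=cv2.boundingRect(c); M=cv2.moments(c); u=(M["m10"]/M["m00"],M["m01"]/M["m00"]); print(r,u,onplane("side",u,.006))
E
```

```text
(335.4583333333333, 219.5) 4.0 [[ 0.43563542 -0.04717554  0.008     ]]
(301, 213, 22, 12) (310.8007448789571, 218.18156424581005) [[ 0.43169985 -0.00669051  0.006     ]]
```

step_arm([
  {"fingers":1,"dx":0,"dy":0,"dz":0.003,"roll":0},
  {"fingers":1,"dx":0,"dy":0,"dz":0.006,"roll":0},
  {"fingers":1,"dx":0,"dy":0,"dz":0.008,"roll":0},
  {"fingers":1,"dx":0,"dy":0,"dz":0.008,"roll":0},
])

```text
time: 43.78
tool_pos: [0.6615, 0.018, 0.164]
tcp_rot: [0.039, 3.14, -0.0]
wrist_force: [-4.3, -0.6, 7.6]
width: 0.673
grip_force: 86.4
```

step_arm([
  {"fingers":1,"dx":0,"dy":0,"dz":0.002,"roll":0},
  {"fingers":1,"dx":0,"dy":0,"dz":0.004,"roll":0},
  {"fingers":1,"dx":0,"dy":0,"dz":0.004,"roll":0},
  {"fingers":1,"dx":0,"dy":0,"dz":0.004,"roll":0},
])

```text
time: 44.28
tool_pos: [0.6623, 0.0179, 0.1639]
tcp_rot: [0.039, 3.137, -0.0]
wrist_force: [-10.2, -0.2, 22.2]
width: 0.673
grip_force: 87.2
```

step_arm([
  {"fingers":1,"dx":0,"dy":0,"dz":0,"roll":0},
  {"fingers":1,"dx":0,"dy":0,"dz":0,"roll":0},
  {"fingers":1,"dx":0,"dy":0,"dz":0,"roll":0},
  {"fingers":1,"dx":0,"dy":0,"dz":0,"roll":0},
  {"fingers":1,"dx":0,"dy":0,"dz":0,"roll":0},
  {"fingers":1,"dx":0,"dy":0,"dz":0,"roll":0},
  {"fingers":1,"dx":0,"dy":0,"dz":0,"roll":0},
  {"fingers":1,"dx":0,"dy":0,"dz":0,"roll":0},
])

```text
time: 45.28
tool_pos: [0.6623, 0.0179, 0.1639]
tcp_rot: [0.038, 3.137, -0.0]
wrist_force: [-10.6, 0.3, 21.9]
width: 0.672
grip_force: 87.2
```

```bash
python3 - <<'E'
from h import *
st(); q,e=snap("side"); C=cloud("side",e)
for c in(354,358,372,376): print(c,C[170:190,c,2].round(3), )
cv2.imwrite("pics/s8.png",cv2.resize(q[150:230,310:410],None,fx=6,fy=6,interpolation=cv2.INTER_CUBIC))
E
```

```text
{'time': 45.275, 'q': [-0.01, 0.285, 1.705, -0.0, 1.148, -1.557], 'tool_pos': [0.662, 0.018, 0.164], 'tcp_rot': [0.038, 3.137, -0.0], 'wrist_force': [-10.634, 0.273, 21.889], 'width': 0.672, 'grip_force': 87.233}
354 [-0.    -0.001 -0.     0.002  0.007  0.012  0.007  0.013  0.012  0.14
  0.14   0.14   0.143  0.137  0.137  0.128  0.126  0.118  0.117  0.109]
358 [0.191 0.188 0.181 0.177 0.176 0.173 0.165 0.159 0.157 0.153 0.148 0.137
 0.137 0.134 0.134 0.13  0.121 0.118 0.117 0.11 ]
372 [-0.     0.01   0.157  0.151  0.147  0.143  0.869  0.141  0.139  0.14
  0.145  0.139  0.134  0.128  0.125  0.119  0.117  0.114  0.105  0.099]
376 [ 0.    -0.    -0.001  0.15   0.147  0.144  0.144  0.141  0.141  0.14
  0.137  0.135  0.134  0.129  0.124  0.123  0.117  0.111  0.109  0.103]
```

View pics/s8.png

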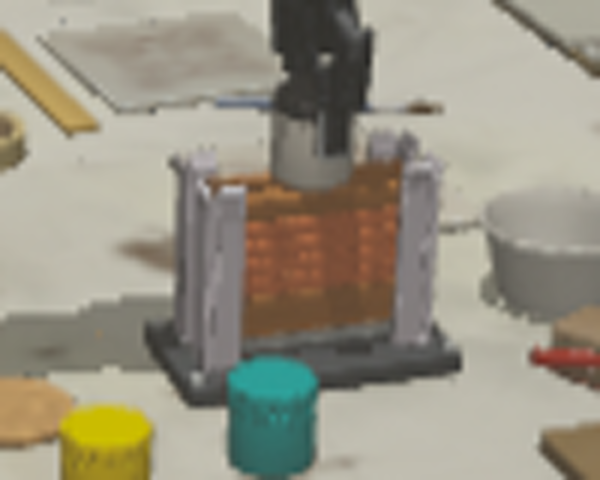

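The cap top now reads 0.140 m, which is 12 mm down from 0.152, so the bed is on its stop and has been held there for over a second. I'll lift gently.

step_arm([
  {"fingers":1,"dx":0,"dy":0,"dz":-0.004,"roll":0},
  {"fingers":1,"dx":0,"dy":0,"dz":-0.008,"roll":0},
  {"fingers":1,"dx":0,"dy":0,"dz":-0.012,"roll":0},
  {"fingers":1,"dx":0,"dy":0,"dz":-0.016,"roll":0},
  {"fingers":1,"dx":0,"dy":0,"dz":-0.022,"roll":0},
  {"fingers":1,"dx":0,"dy":0,"dz":-0.035,"roll":0},
  {"fingers":1,"dx":0,"dy":0,"dz":-0.06,"roll":0},
  {"fingers":1,"dx":0,"dy":0,"dz":-0.06,"roll":0},
])

```text
time: 46.32
tool_pos: [0.6629, 0.0179, 0.2211]
tcp_rot: [0.039, 3.136, 0.0]
wrist_force: [0.5, -0.0, -2.1]
width: 0.673
grip_force: 86.0
```

```bash
python3 - <<'E'
from h import *
st(); go(.4385,-.003,.1,88.6)
q,e=snap("side"); C=cloud("side",e); print(np.median(C[168:190,366:374,2],1).round(3))
J=C[140:172,350:375].reshape(-1,3); J=J[(J[:,2]>.17)&(J[:,1]<.05)&(J[:,1]>-.03)]; print("jar zmin",np.percentile(J[:,2],[0,2,5]))
E
```

```text
{'time': 46.325, 'q': [-0.011, 0.244, 1.647, -0.0, 1.245, -1.557], 'tool_pos': [0.663, 0.018, 0.221], 'tcp_rot': [0.039, 3.136, 0.0], 'wrist_force': [0.501, -0.039, -2.062], 'width': 0.673, 'grip_force': 86.045}
t46.3 head 88.6 q6 -89->-89 | dx 0.2245 dy -0.0265 dz 0.1198 roll -0.0 dist 0.256 tilt -1.000
[0.003 0.001 0.001 0.005 0.01  0.011 0.154 0.152 0.153 0.154 0.153 0.149
 0.144 0.138 0.134 0.13  0.127 0.122 0.116 0.112 0.108 0.103]
jar zmin [0.20324665 0.20661276 0.20972359]
```

step_arm([
  {"fingers":1,"dx":0.05,"dy":-0.006,"dz":0,"roll":0},
  {"fingers":1,"dx":0.105,"dy":-0.012,"dz":0,"roll":0},
  {"fingers":1,"dx":0.16,"dy":-0.018,"dz":0.005,"roll":0},
  {"fingers":1,"dx":0.2,"dy":-0.024,"dz":0.05,"roll":0},
  {"fingers":1,"dx":0.223,"dy":-0.0265,"dz":0.1,"roll":0},
  {"fingers":1,"dx":0.223,"dy":-0.0265,"dz":0.14,"roll":0},
  {"fingers":1,"dx":0.223,"dy":-0.0265,"dz":0.14,"roll":0},
  {"fingers":1,"dx":0.223,"dy":-0.0265,"dz":0.14,"roll":0},
])

```text
time: 47.38
tool_pos: [0.4384, -0.0031, 0.0791]
tcp_rot: [0.039, 3.14, -0.0]
wrist_force: [0.5, -1.2, -1.6]
width: 0.671
grip_force: 86.0
```

```bash
python3 - <<'E'
from h import *
st(); go(.4385,-.003,.027,88.6)
E
```

```text
{'time': 47.375, 'q': [-0.064, -0.035, 2.24, 0.0, 0.935, -1.61], 'tool_pos': [0.438, -0.003, 0.079], 'tcp_rot': [0.039, 3.14, -0.0], 'wrist_force': [0.545, -1.154, -1.643], 'width': 0.671, 'grip_force': 85.992}
t47.4 head 88.6 q6 -92->-89 | dx -0.0001 dy 0.0001 dz 0.0521 roll -0.0 dist 0.052 tilt -1.000
```

step_arm([
  {"fingers":1,"dx":0,"dy":0,"dz":0.025,"roll":0},
  {"fingers":1,"dx":0,"dy":0,"dz":0.04,"roll":0},
  {"fingers":1,"dx":0,"dy":0,"dz":0.047,"roll":0},
  {"fingers":1,"dx":0,"dy":0,"dz":0.05,"roll":0},
  {"fingers":1,"dx":0,"dy":0,"dz":0.0515,"roll":0},
  {"fingers":1,"dx":0,"dy":0,"dz":0.0515,"roll":0},
])

```text
time: 48.12
tool_pos: [0.4377, -0.003, 0.027]
tcp_rot: [0.039, 3.141, -0.0]
wrist_force: [-0.8, -0.1, -1.7]
width: 0.669
grip_force: 86.0
```

step_arm([
  {"fingers":1,"dx":0,"dy":0,"dz":0.0015,"roll":0},
  {"fingers":1,"dx":0,"dy":0,"dz":0.0025,"roll":0},
  {"fingers":1,"dx":0,"dy":0,"dz":0.0025,"roll":0},
])

```text
time: 48.5
tool_pos: [0.438, -0.0031, 0.0267]
tcp_rot: [0.038, 3.141, -0.0]
wrist_force: [-7.5, 0.3, 20.4]
width: 0.668
grip_force: 87.5
```

Contact. I'll ease off, release, and lift.

step_arm([
  {"fingers":1,"dx":0,"dy":0,"dz":-0.002,"roll":0},
  {"fingers":1,"dx":0,"dy":0,"dz":-0.002,"roll":0},
  {"fingers":-0.6,"dx":0,"dy":0,"dz":-0.002,"roll":0},
  {"fingers":-1,"dx":0,"dy":0,"dz":-0.002,"roll":0},
  {"fingers":-1,"dx":0,"dy":0,"dz":-0.002,"roll":0},
  {"fingers":-1,"dx":0,"dy":0,"dz":-0.04,"roll":0},
  {"fingers":-1,"dx":0,"dy":0,"dz":-0.1,"roll":0},
  {"fingers":-1,"dx":0,"dy":0,"dz":-0.16,"roll":0},
])

```text
time: 49.5
tool_pos: [0.4367, -0.003, 0.1852]
tcp_rot: [-0.039, -3.14, -0.0]
wrist_force: [1.9, 0.6, 0.0]
width: 0.998
grip_force: 0.0
```

step_arm([
  {"fingers":-1,"dx":0.02,"dy":0.06,"dz":-0.06,"roll":0},
  {"fingers":-1,"dx":0.02,"dy":0.12,"dz":-0.06,"roll":0},
  {"fingers":-1,"dx":0.02,"dy":0.18,"dz":-0.06,"roll":0},
  {"fingers":-1,"dx":0.02,"dy":0.24,"dz":-0.06,"roll":0},
  {"fingers":-1,"dx":0.02,"dy":0.3,"dz":-0.06,"roll":0},
  {"fingers":-1,"dx":0.02,"dy":0.34,"dz":-0.06,"roll":0},
  {"fingers":-1,"dx":0.02,"dy":0.34,"dz":-0.06,"roll":0},
  {"fingers":-1,"dx":0.02,"dy":0.34,"dz":-0.06,"roll":0},
])

```text
time: 50.5
tool_pos: [0.4254, 0.3369, 0.2435]
tcp_rot: [-0.038, -3.14, 0.002]
wrist_force: [-0.3, -0.7, -0.2]
width: 1.001
grip_force: 0.0
```

```bash
python3 - <<'E'
from h import *
st(); p,d=snap("top"); q,e=snap("side")
a=cv2.resize(p[110:250,170:370],None,fx=2.6,fy=2.6,interpolation=cv2.INTER_CUBIC); b=cv2.resize(q[150:240,290:390],None,fx=3,fy=3,interpolation=cv2.INTER_CUBIC)
o=np.zeros((max(a.shape[0],b.shape[0]),a.shape[1]+b.shape[1],3),np.uint8)[:, :800]; o[:a.shape[0],:a.shape[1]]=a; o[:b.shape[0],a.shape[1]:]=b[:,:800-a.shape[1]]; cv2.imwrite("pics/end.png",o)
E
```

```text
{'time': 50.5, 'q': [0.624, 0.007, 1.871, -0.001, 1.265, -0.922], 'tool_pos': [0.425, 0.337, 0.244], 'tcp_rot': [-0.038, -3.14, 0.002], 'wrist_force': [-0.292, -0.692, -0.207], 'width': 1.001, 'grip_force': 0.0}
```

View pics/end.png

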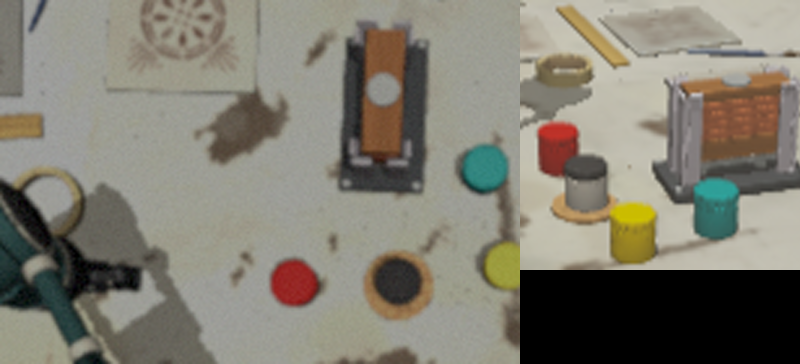

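The last picture shows the stack square in the jig, with the disc at (383,90). The jar is upright on its coaster at (398,282), and the tape and look-alikes are where they were. I'll hand the job in.

```bash
python3 -c "
from h import *
print(finish_job())"
```

```text
the job is handed in; nothing more can be done
None
```

I handed the job in at about 50 s: the base bar, all four strips and the cap (disc up) are stacked square in the jig, the cap was pressed 12 mm onto the bed's stop and held for over a second, and the jar is back upright on its coaster.

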